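# Change the step-pulley rings under a sprung-pin guard

## Robot

A 6-joint arm with a two-finger parallel gripper is mounted at the origin on the work surface. World frame = base frame: x ahead of the robot, y to its left, z up, the work surface at z = 0. Lengths are in m, angles in rad, forces in N, time in s.
With the tool pointing down it reaches from about 0.225 to 0.875 m from the base axis. Payload 3.4 kg.
Tool frame: the origin (TCP) lies at the very end of the fingers, on their centre line; the grasp point (between the pads) lies 19 mm behind it; z points along the fingers, y is the line along which they close (so a half turn about z gives the same grasp; the last joint's range is limited). The gripper opens to 85 mm and grips with 20 to 120 N. Pads are 22 mm wide; open, the fingers measure 114 mm over their backs; the gripper's body (76 mm by 85 mm) begins 54 mm behind the grasp point. The pads swing forward as they close: fully open they stand 13 mm farther back than shut.
Start: joints at [1.133, 0.276, 1.505, -0, 1.361, -0.121], TCP at [0.179, 0.546, 0.231] pointing down, gripper open.
Joint ranges: [-2.89, 2.89], [-0.75, 2.08], [0.22, 2.7], [-1.18, 4.32], [0.11, 2.71], [-2.7, 2.7]. Speed limits (rad/s): [2.57, 2.57, 3.14, 3.14, 3.14, 3.14].

## Interface

Orientations are given as a unit quaternion [x, y, z, w].
In Python, from plant import monitor, imaging, arm, outline_of, landmark_of gives the robot as it stands. The module is installed in compiled form; this text tells all that it offers.
- The arm moves only by the tool carry_out, never from a script. Its argument "steps" is a list of rows, each a list of 7 numbers: the turn, a rotation vector about the world's x, y, z in rad, then the shift along the world's x, y, z in m, then the opening, from -1 (shut) to 1 (fully open). In form: [[ax, ay, az, tx, ty, tz, claw], ...]. A call has 1 to 12 rows; each row shifts and turns the commanded pose from where the row before left it; what a row does not reach is not made up. A row lasts 1/10 s, in which the tool goes at most 50 mm and 8.59 degrees, less where a joint would pass 70% of its speed; a pose out of reach is approached as far as the arm can. A call is refused whole if a number of a shift passes 0.05 or a number of a turn 0.15, either way. A call with a gripper value outside its range is refused whole. The fingers move at their own pace and stop on an object; "force" is the grip in N (left out, the last holds). Time passes only in rows, so rows that do not move let the fingers close. It gives the time, the measured TCP pose, the force, the opening and the grip force at its end, in the units of the state.
- monitor.observe(): the state, without advancing time (a new reading comes with each control period).
- imaging.grab_frame(name): name is "side" or "top" or "wrist"; returns a dict with "frame" (480x640x3 uint8, blue, green, red), "range_z" (480x640 float32, m along the optical axis (not along the pixel's ray), 0 where there is no reading), "fovy" (degrees; the focal length in pixels is half the picture's height over the tangent of half this angle, whatever the lens; pixels are square), "cx", "cy" (the principal point, pixels), "rvec" (rotation vector, rad) and "tvec" (3), from world to camera coordinates, as OpenCV has them; the wrist camera has in their place "tool_from_camera" (4x4, takes a point from camera to tool coordinates, whose origin is the TCP and whose axes are the flange's). Camera axes: x right, y down, z forward; pixel columns grow to the right and rows downward; lengths in m; the calibration is good to about 2 mm. A picture is of the moment at which its call begins: read the wrist's pose just before it.
- arm.hand_in(): hands the job in; it is judged then, once.
Trained networks look in a picture, given as the dict that the camera call returned (one of the last four; its "shot" number tells which), for a name from the list of things; names that differ only in an ending like _2 or _b are one class to them, and where a whole thing is asked for, a point or a joint stands for the part that bears it (a point fixed in the world has none). Each returns a list of dicts, best first, with "conf" (0 to 1); they miss things now and then, are a little off and sometimes report something else, mostly with a low value. They report only what shows in the picture. A call takes as long as a camera call. They do not tell look-alikes from the thing itself.
- outline_of(picture, name): "region" (480x640 bool, what is visible of it) and "rect" ([centre column, centre row, width, height] in pixels, round what is visible of it).
- landmark_of(picture, name): "uv" ([column, row] in pixels: a listed point, or the origin of a listed thing).
The state is a dict: "t": time; "qpos": joint angles; "dq": joint speeds; "effort": joint torques, N m; "eef_pos": TCP position; "ee_rot": TCP orientation; "contact_force": force on the tool from outside, world axes, zero at the start; "torque": the same for the moment, N m; "finger_gap": opening from 0.0 (shut) to 1.0 (fully open); "grip_force": force on a finger pad.
Only numpy, scipy, OpenCV 4.12 (cv2) and the standard library are available. Lean on these libraries where they do the work, as an engineer would, in place of code of your own. Each camera call takes 0.05 s, during which the arm holds its last target. There are 200 camera calls.

## Task

Change the pulley rings in the green spindle housing: squeeze the orange pull grip towards the black grip so that the sprung hinge pin draws out, lift the grey guard straight off and lay it flat, right way up, in the middle of the black rubber mat. Drop the rusty old ring from the spindle into the blue scrap box by the new rings, then thread all the new rings on the table (two or three of them) down the spindle fully home, largest at the bottom and smallest on top. Finally put the guard back, flat on the housing with its sprung pin fully home in its hole, and leave the oil bottle and the wrench where they are.

Things in the scene. Friction and masses are not known exactly. Their poses are not given: they have to be found in the camera images.
- housing: Fixed green open-topped casting, 150 (x) x 180 (y) x 54 mm high, walls and floor 5 mm; origin: centre of its underside on the table. The hinge is at its +x edge, between two brackets; hinge axis along y at x +82, z +62 mm. Steel lips leaning outward guide the guard at the front (-x) and rear edges, with about 2.5 mm play; they rise to 75 mm above the table.
- spindle_base (a point): Point on the spindle's axis at the housing's inner floor, 5 mm above the table; axes as the housing's. A ring home at the bottom has its origin here. The spindle is a steel post 16 mm in diameter in the housing's middle, rising to 54 mm above the table (its last 6 mm taper to 8 mm).
- guard_seat (a point): Point at the centre of the housing's mouth, 54 mm above the table, axes as the housing's; the seated guard has its origin here and its axes parallel to the housing's.
- pin_hole (a point): Centre of the closed hole (13 x 13.5 mm) for the sprung pin in the +y bracket, axes as the housing's (x +82, y +98.5, z +62 mm from its origin). This bracket spans y +93.5 to +103.5 mm, is 33 mm long in x and 77 mm high.
- stub_slot (a point): Middle of the open-topped slot, 13 mm wide in x, for the guard's fixed stub in the -y bracket (y -93.5 to -103.5 mm, 69 mm high), axes as the housing's (x +82, y -98.5, z +62 mm from its origin).
- guard: Loose grey guard panel, 150 (x) x 180 (y) x 5 mm thick, orange stripes, about 0.47 kg, balanced near its middle, flat underneath; origin: centre of its underside, z up, hinge edge at +x. A fixed stub 8 mm in diameter sticks out of its -y end to y -104 mm at x +82, z +8 mm. At the start it is seated, its pin home in the hole, which holds down its +y end until the pin is drawn.
- hinge_pin (a joint): How far the sprung pin is drawn, in m: 0 = fully out (home), 0.014 = fully drawn, its end flush with the guard's edge. A spring pushes it to 0 (3.6 N at 0, 7.8 N at 0.014). Draw it at least 0.011 to clear its hole. It is drawn by pushing the orange grip towards the black one; on release it springs out again.
- pin_tip (a point): End of the sprung pin (steel, 8 mm in diameter), at x +82, y +104, z +8 mm in the guard's frame when fully out; axes as the guard's. Home, it stands about 5.5 mm beyond pin_hole in +y.
- pull_grip (a point): Middle of the orange pull grip, an upright plate 30 mm (x) x 7 mm (y), its top 41 mm above the guard's underside; this point is 26 mm above it. Outer face at y +34 mm in the guard's frame with the pin out, +20 mm fully drawn.
- fixed_grip (a point): Middle of the black fixed grip, an upright plate like the orange one, outer face at y -24 mm in the guard's frame; this point is 26 mm above the underside. Over both plates: 58 mm with the pin out, 44 mm drawn (middle at y -2 mm). A gripper closed over both along the guard's y draws the pin and holds the guard at once, to lift or set it down.
- mat: Fixed black rubber mat, 210 (x) x 260 (y) x 4 mm; origin: centre of its underside on the table.
- scrap_box: Fixed blue open box, 140 x 140 x 45 mm, wall 5 mm; origin: centre of its underside on the table.
- old_ring: Rusty red-brown old ring on the spindle at the start, outer diameter 56 mm, bore 20 mm, 14 mm high, 0.10 kg; origin: centre of its underside, z its axis.
- ring_large: New silver (aluminium) ring, outer diameter 62 mm, bore 20 mm, 14 mm high, about 0.11 kg; origin: centre of its underside, z its axis. May be absent.
- ring_medium: New brass-yellow ring, outer diameter 52 mm, bore 20 mm, 14 mm high, about 0.09 kg; origin: centre of its underside, z its axis. May be absent.
- ring_small: New red ring, outer diameter 42 mm, bore 20 mm, 14 mm high, about 0.06 kg; origin: centre of its underside, z its axis. May be absent.
- oil_bottle: Yellow oil bottle standing upright, 52 mm in diameter, 150 mm high, to be left alone; origin: centre of its foot.
- wrench: Steel wrench lying on the table, to be left alone; origin: at its underside, about its middle.
Mind the look-alikes: they are no part of the job. Several things have the shape of the ring_medium; the one meant has the colours described above. Of the things shaped like the ring_small, the red one is meant.

How it is judged:
On the way, in this order (a step that is already met when the one before it is completed fails the run):
1. the sprung pin is drawn while the guard is still on the housing (value of joint hinge_pin above 0.011 m and horizontal distance between guard and guard_seat below 0.012 m), for 0.05 s.
2. the guard lies flat, right way up, on the mat, let go (x of guard in the frame of mat between -0.06 and 0.06 m and y of guard in the frame of mat between -0.07 and 0.07 m and z of guard in the frame of mat below 0.008 m and angle between guard's own z axis and vertical below 0.06 rad and contact force between the fingers and guard below 0.2 N), for 0.3 s.
3. with the guard off, the old ring is in the scrap box and the new rings are home on the spindle in order (horizontal distance between guard and guard_seat above 0.12 m and x of old_ring in the frame of scrap_box between -0.055 and 0.055 m and y of old_ring in the frame of scrap_box between -0.055 and 0.055 m and z of old_ring in the frame of scrap_box below 0.035 m and horizontal distance between each of ring_large, ring_medium, ring_small and spindle_base below 0.004 m and z of ring_large in the frame of spindle_base below 0.003 m and angle between each of ring_large, ring_medium, ring_small's own z axis and vertical below 0.08 rad and z of ring_medium in the frame of spindle_base below 0.017 m and z of ring_small in the frame of spindle_base below 0.031 m and z of each of ring_medium, ring_small in the frame of ring_large above 0.01 m and z of ring_small in the frame of ring_medium above 0.01 m), for 0.2 s.
At the end, for the whole second after the job is handed in: Guard seated flat (within 6 mm, under 3 mm high, 0.04 rad tilt, 0.05 rad yaw), its pin through the hole (height within 4 mm) and drawn under 3 mm; old ring in the scrap box; every new ring level on the spindle, within 4 mm of its axis, at most 3 mm above its stack level, larger below smaller (horizontal distance between guard and guard_seat below 0.006 m and z of guard in the frame of guard_seat below 0.003 m and angle between guard's own z axis and vertical below 0.04 rad and angle between the x axis of guard and the x axis of housing, either way round below 0.05 rad and value of joint hinge_pin below 0.003 m and y of pin_tip in the frame of pin_hole between 0 and 0.01 m and z of pin_tip in the frame of pin_hole between -0.004 and 0.004 m and x of old_ring in the frame of scrap_box between -0.055 and 0.055 m and y of old_ring in the frame of scrap_box between -0.055 and 0.055 m and z of old_ring in the frame of scrap_box below 0.035 m and horizontal distance between each of ring_large, ring_medium, ring_small and spindle_base below 0.004 m and z of ring_large in the frame of spindle_base below 0.003 m and angle between each of ring_large, ring_medium, ring_small's own z axis and vertical below 0.08 rad and z of ring_medium in the frame of spindle_base below 0.017 m and z of ring_small in the frame of spindle_base below 0.031 m and z of each of ring_medium, ring_small in the frame of ring_large above 0.01 m and z of ring_small in the frame of ring_medium above 0.01 m and linear speed of guard below 0.02 m/s); the robot touches nothing.
It fails at once if the oil bottle is moved more than 4 cm (distance of oil_bottle from where it was at the start of the episode above 0.04 m).
It fails at once if the wrench is moved more than 4 cm (distance of wrench from where it was at the start of the episode above 0.04 m).
It fails at once if the oil bottle is knocked over (angle between oil_bottle's own z axis and vertical above 0.6 rad).
Of ring_large, ring_medium, ring_small only 2 to 3 are there at a start; the rules pass over those that are not, and their reading is None.
At some moment in a run one of ring_large, ring_medium, ring_small may be knocked a few centimetres aside while the robot is not near it.
It also fails if it takes over 210 s, if anything falls off the work surface, if the arm or the gripper's body presses on something with over 40 N, if the wrist force passes 120 N, or if a joint passes its speed limit or range.

## Working session

There is one attempt and no reset: what is moved stays moved. The work goes in short steps, Python scripts to look and compute and a tool call to move; the robot and the scene stay as the last step left them, time stands still between calls to the robot, and variables do not carry over. Pictures are saved under pics/ and viewed, at most 14 in all, crops included, and the job is handed in when it is done.

Besides the shell and the picture viewer there is one more tool, called after "Emit:" in YAML: its name, and indented under it one key for each argument. carry_out: Moves the arm, as the interface text tells. Its arguments: {"type":"object","properties":{"steps":{"type":"array","items":{"type":"array","items":{"type":"number"}}},"force":{"type":"number"}},"required":["steps"]}

```bash
mkdir -p pics
cat > h.py <<'E'
import numpy as np, cv2
from scipy.spatial.transform import Rotation as R
from plant import monitor, imaging, arm, outline_of, landmark_of
def shot(n):
    s=monitor.observe(); p=imaging.grab_frame(n); h,w=p["range_z"].shape
    f=h/2/np.tan(np.radians(p["fovy"])/2)
    v,u=np.mgrid[0:h,0:w]; z=p["range_z"]
    c=np.stack([(u-p["cx"])/f*z,(v-p["cy"])/f*z,z],-1)
    if "rvec" in p:
        M=R.from_rotvec(np.ravel(p["rvec"])).as_matrix(); W=(c-np.ravel(p["tvec"]))@M
    else:
        T=np.array(p["tool_from_camera"]); W=(c@T[:3,:3].T+T[:3,3])@R.from_quat(s["ee_rot"]).as_matrix().T+np.array(s["eef_pos"])
    W[z==0]=np.nan
    return p,W
def save(p,name,crop=None,k=1):
    im=p["frame"]
    if crop: a,b,c,d=crop; im=im[b:d,a:c]
    cv2.imwrite("pics/"+name,cv2.resize(im,None,fx=k,fy=k))
def st():
    s=monitor.observe(); print("t",round(s["t"],2),"pos",np.round(s["eef_pos"],4),"eul",np.round(R.from_quat(s["ee_rot"]).as_euler("xyz"),3),"F",np.round(s["contact_force"],1),"gap",round(s["finger_gap"],3),"g",round(s["grip_force"],1),"q",np.round(s["qpos"],2))
E
python3 - <<'E'
from h import *
st()
for n in("top","side"):
    p,W=shot(n); save(p,n+"0.png")
    print(n,p["tvec"])
    for k in ["housing","guard","mat","scrap_box","old_ring","ring_large","ring_medium","ring_small","oil_bottle","wrench"]:
        for d in outline_of(p,k)[:4]:
            if d["conf"]<.3: continue
            m=d["region"]; q=W[m]; q=q[~np.isnan(q[:,0])]
            if len(q): print(k,round(d["conf"],2),np.round(d["rect"]),np.round(np.median(q,0),3),np.round(np.percentile(q,2,0),3),np.round(np.percentile(q,98,0),3), p["frame"][m].mean(0).round())
E
```

```text
t 0.0 pos [0.1789 0.5459 0.2305] eul [-3.14  -0.     2.825] F [ 0.5  0.  -0.1] gap 1.001 g 0.0 q [ 1.13  0.28  1.51 -0.    1.36 -0.12]
top [-0.03158162  0.56818623  1.19535453]
housing 0.67 [279. 254. 106.  99.] [0.577 0.062 0.058] [ 0.438 -0.041 -0.001] [0.645 0.173 0.079] [ 92. 112. 104.]
guard 0.69 [283. 254.  97.  92.] [0.534 0.056 0.059] [ 0.456 -0.033  0.052] [0.622 0.147 0.072] [167. 167. 164.]
guard 0.61 [404. 301.  30.  27.] [ 0.44  -0.209  0.013] [ 0.413 -0.237  0.001] [ 0.469 -0.18   0.018] [236. 236. 235.]
mat 0.93 [157. 261. 124. 109.] [0.538 0.349 0.003] [ 0.436  0.223 -0.002] [0.643 0.474 0.009] [41. 42. 42.]
mat 0.69 [256. 242.  39.  46.] [0.571 0.094 0.066] [0.512 0.08  0.002] [0.614 0.157 0.097] [114. 153. 183.]
scrap_box 0.94 [501. 293.  81.  74.] [ 0.459 -0.415  0.006] [ 0.389 -0.479 -0.   ] [ 0.526 -0.337  0.047] [201.  97.  13.]
ring_large 0.88 [405. 299.  28.  28.] [ 0.441 -0.209  0.013] [ 0.413 -0.237  0.001] [ 0.469 -0.18   0.018] [235. 235. 234.]
ring_medium 0.78 [371. 226.  26.  26.] [ 0.609 -0.143  0.013] [ 0.585 -0.166 -0.002] [ 0.632 -0.119  0.018] [181.
[... 1736 characters left out ...]
386. 323.  26.  25.] [ 0.544 -0.23   0.015] [ 0.522 -0.252  0.002] [ 0.57  -0.204  0.017] [ 49. 151. 190.]
ring_small 0.88 [459. 355.  28.  20.] [ 0.594 -0.349  0.014] [ 0.577 -0.367  0.002] [ 0.614 -0.329  0.017] [ 22.  33. 138.]
ring_small 0.71 [498. 392.  35.  30.] [ 0.588 -0.432  0.014] [ 0.572 -0.45   0.003] [ 0.61  -0.413  0.017] [134. 110. 191.]
oil_bottle 0.81 [475. 270.  39.  83.] [ 0.705 -0.266  0.075] [ 0.693 -0.282  0.004] [ 0.755 -0.238  0.152] [ 12. 103. 134.]
wrench 0.92 [240. 282.  94.  16.] [0.378 0.013 0.009] [ 0.302 -0.028  0.002] [0.463 0.055 0.011] [160. 168. 173.]
wrench 0.64 [240. 206.  99.  57.] [0.527 0.345 0.007] [0.437 0.225 0.004] [0.636 0.472 0.009] [44. 47. 49.]
```

View pics/top0.png

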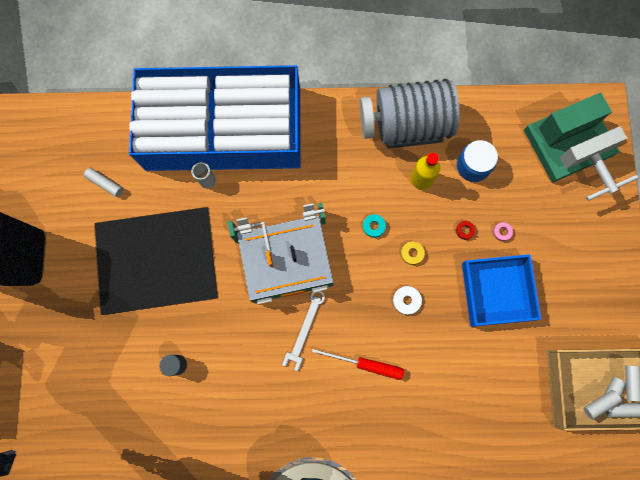

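View pics/side0.png

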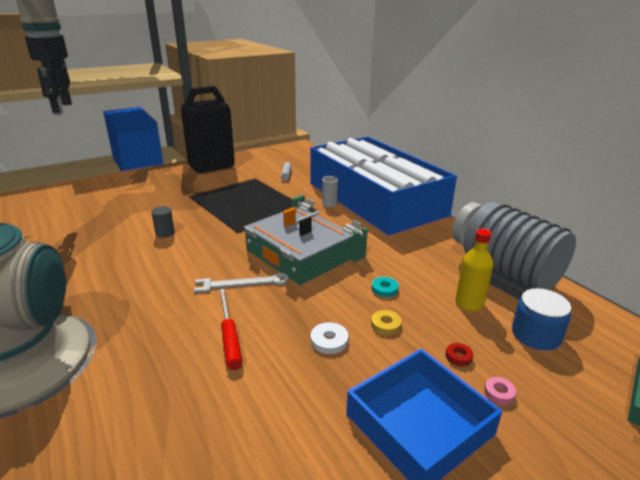

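The top view shows the guard on the housing at (283,254), hinge edge up, with the orange grip at (267,255) and the black grip at (293,252). The mat is at (157,261), the scrap box at (501,293) and the wrench at (303,330).

- **Ring candidates, medium:** teal (374,226) and yellow (413,253). Yellow fits the brass description.
- **Ring candidates, small:** red (466,230) and pink (504,231). Red fits.
- **Large:** silver (406,300).

I'll fit the guard pose next.

Run:
```python
from h import *
p,W=shot("top"); save(p,"rings.png",(340,190,540,340),4)
m=(W[...,0]>.42)&(W[...,0]<.68)&(W[...,1]>-.07)&(W[...,1]<.19)&(W[...,2]>.055)&(W[...,2]<.064)
r=cv2.minAreaRect((W[m][:,:2]*1000).astype(np.float32)); print(r, cv2.boxPoints(r).round())
m=(W[...,2]>.001)&(W[...,2]<.009)&(W[...,1]>.2)&(W[...,1]<.5)&(p["frame"].max(-1)<70)&(W[...,0]>.4)&(W[...,0]<.7)
print(cv2.minAreaRect((W[m][:,:2]*1000).astype(np.float32)))
for k in("pull_grip","fixed_grip","guard_seat","pin_hole","stub_slot","pin_tip","guard"):
    for d in landmark_of(p,k)[:1]:
        u,v=np.round(d["uv"]).astype(int); print(k,round(d["conf"],2),d["uv"],W[v,u].round(3))
```

```text
((538.14697265625, 56.03608703613281), (183.68948364257812, 207.86386108398438), 11.258819580078125) [[428. 140.]
 [468. -64.]
 [649. -28.]
 [608. 176.]]
((539.78466796875, 348.33697509765625), (209.57452392578125, 259.3759765625), 7.430712699890137)
pull_grip 0.78 [267.8, 257.4] [0.527 0.085 0.092]
fixed_grip 0.75 [293.9, 256.2] [0.529 0.031 0.092]
pin_hole 0.92 [230.7, 229.7] [0.589 0.165 0.078]
stub_slot 0.62 [324.2, 212.1] [ 0.644 -0.032  0.   ]
pin_tip 0.55 [232.3, 229.8] [0.589 0.163 0.078]
guard 0.92 [286.2, 254.6] [0.536 0.05  0.06 ]
```

View pics/rings.png

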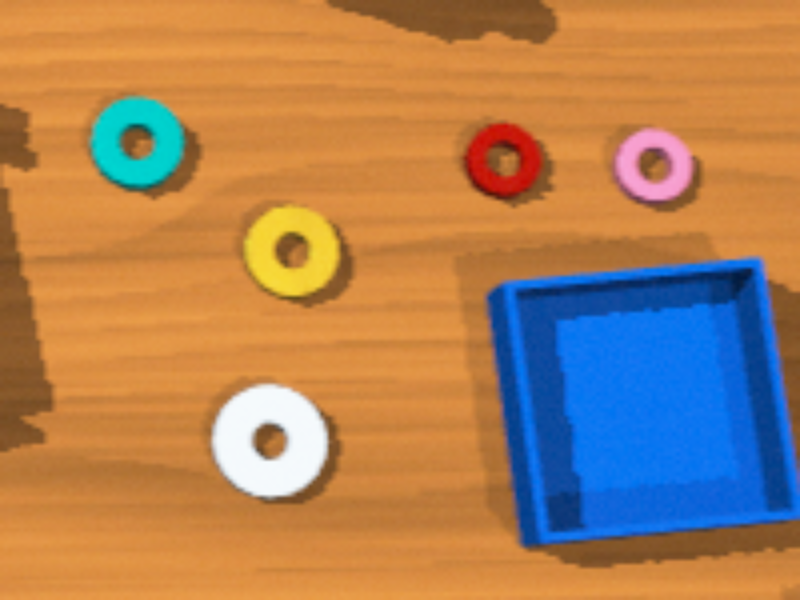

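The crop confirms the yellow ring at (413,253), the red at (466,230) and the silver at (406,300). Teal and pink are decoys. I'll move over the housing.

Emit:
carry_out:
  steps:
    - [0, 0, 0.042, 0.029, -0.041, 0.006, 1]
    - [0, 0, 0.042, 0.029, -0.041, 0.006, 1]
    - [0, 0, 0.042, 0.029, -0.041, 0.006, 1]
    - [0, 0, 0.042, 0.029, -0.041, 0.006, 1]
    - [0, 0, 0.042, 0.029, -0.041, 0.006, 1]
    - [0, 0, 0.042, 0.029, -0.041, 0.006, 1]
    - [0, 0, 0.042, 0.029, -0.041, 0.006, 1]
    - [0, 0, 0.042, 0.029, -0.041, 0.006, 1]
    - [0, 0, 0.042, 0.029, -0.041, 0.006, 1]
    - [0, 0, 0.042, 0.029, -0.041, 0.006, 1]
    - [0, 0, 0.042, 0.029, -0.041, 0.006, 1]
    - [0, 0, 0.042, 0.029, -0.041, 0.006, 1]

```text
t: 2.7
eef_pos: [0.5241, 0.0581, 0.303]
ee_rot: [-0.094, 0.996, 0.0, 0.0]
contact_force: [0.8, 0.7, -0.2]
finger_gap: 0.998
grip_force: 0.0
```

Emit:
carry_out:
  steps:
    - [0, 0, 0, 0, 0, 0, 1]
    - [0, 0, 0, 0, 0, 0, 1]
    - [0, 0, 0, 0, 0, 0, 1]

```text
t: 3.0
eef_pos: [0.5224, 0.0607, 0.3023]
ee_rot: [-0.094, 0.996, 0.0, -0.001]
contact_force: [-0.8, -0.1, 0.4]
finger_gap: 0.999
grip_force: 0.0
```

```bash
cat >> h.py <<'E'
def pose(W,P,zr,box,orange=True):
    "plate outline: points in height band -> minAreaRect (mm), only for a rough check"
    m=(W[...,0]>box[0])&(W[...,0]<box[1])&(W[...,1]>box[2])&(W[...,1]<box[3])&(W[...,2]>zr[0])&(W[...,2]<zr[1])
    return m
E
python3 - <<'E'
from h import *
st(); p,W=shot("wrist"); save(p,"w1.png"); T=np.array(p["tool_from_camera"]); print(T.round(3))
for k in("pull_grip","fixed_grip","guard","pin_hole","stub_slot"):
    for d in landmark_of(p,k)[:1]:
        u,v=np.round(d["uv"]).astype(int); print(k,round(d["conf"],2),d["uv"],W[min(v,479),min(u,639)].round(3))
b=(W[...,0]>.4)&(W[...,0]<.7)&(W[...,1]>-.08)&(W[...,1]<.2)
m=b&(W[...,2]>.084)&(W[...,2]<.1)
n,l,s,c=cv2.connectedComponentsWithStats(m.astype(np.uint8))
for i in range(1,n):
    if s[i,4]>60:
        q=W[l==i]; r=cv2.minAreaRect((q[:,:2]*1000).astype(np.float32)); print(s[i,4],q.mean(0).round(4),np.round(r[0],1),np.round(r[1],1),round(r[2],1),p["frame"][l==i].mean(0).round())
E
```

```text
t 3.0 pos [0.5224 0.0607 0.3023] eul [ 3.141e+00 -1.000e-03 -2.954e+00] F [-0.8 -0.1  0.4] gap 0.999 g 0.0 q [-0.02  0.17  1.47  0.    1.5  -1.78]
[[ 0.    -0.946 -0.323  0.082]
 [ 1.    -0.     0.001 -0.001]
 [-0.001 -0.323  0.946 -0.144]
 [ 0.     0.     0.     1.   ]]
pull_grip 0.93 [337.7, 213.1] [0.522 0.079 0.096]
fixed_grip 0.57 [283.0, 214.2] [0.532 0.033 0.096]
guard 0.9 [306.2, 209.9] [0.534 0.053 0.059]
pin_hole 0.88 [407.5, 290.2] [0.589 0.163 0.078]
stub_slot 0.85 [209.2, 290.6] [ 0.631 -0.027  0.066]
319 [0.5368 0.0324 0.0942] [537.8  32.3] [30.   7.1] 11.1 [31. 30. 30.]
325 [0.5269 0.0819 0.0954] [527.9  82.1] [30.3  7.1] 11.8 [ 11. 153. 233.]
```

View pics/w1.png

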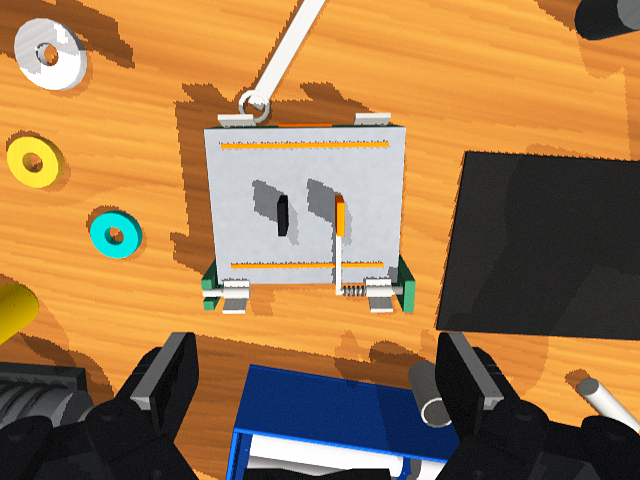

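The wrist view shows the guard seated with the black grip at (283,214) and the orange grip at (340,214). Grip spacing is 50.8 mm against 51 expected, the yaw is 0.197 and the guard origin is about (0.534, 0.052). I'll descend over the grips, centred at y = -2.

Emit:
carry_out:
  steps:
    - [0, 0, 0.009, 0.003, -0.0026, -0.036, 1]
    - [0, 0, 0, 0.003, -0.0026, -0.036, 1]
    - [0, 0, 0, 0.003, -0.0026, -0.036, 1]
    - [0, 0, 0, 0.003, -0.0026, -0.036, 1]
    - [0, 0, 0, 0, 0, -0.036, 1]
    - [0, 0, 0, 0, 0, 0, 1]
    - [0, 0, 0, 0, 0, 0, 1]

```text
t: 4.0
eef_pos: [0.5352, 0.05, 0.1229]
ee_rot: [-0.098, 0.995, 0.0, -0.0]
contact_force: [0.2, -0.2, 0.1]
finger_gap: 1.0
grip_force: 0.0
```

Run:
```python
from h import *
st()
p,W=shot("wrist"); save(p,"w2.png")
b=(W[...,0]>.4)&(W[...,0]<.7)&(W[...,1]>-.08)&(W[...,1]<.2)
m=b&(W[...,2]>.084)&(W[...,2]<.1)
n,l,s,c=cv2.connectedComponentsWithStats(m.astype(np.uint8))
for i in range(1,n):
    if s[i,4]>100:
        q=W[l==i]; r=cv2.minAreaRect((q[:,:2]*1000).astype(np.float32)); print(s[i,4],q.mean(0).round(4),np.round(r[0],1),np.round(r[1],1),round(r[2],1),p["frame"][l==i].mean(0).round())
```

```text
t 4.0 pos [0.5352 0.05   0.1229] eul [ 3.141e+00 -1.000e-03 -2.945e+00] F [ 0.2 -0.2  0.1] gap 1.0 g 0.0 q [-0.04  0.3   1.75  0.    1.09 -1.8 ]
1133 [0.5356 0.032  0.094 ] [537.4  32.1] [30.1  7.1] 11.1 [22. 21. 21.]
1299 [0.5259 0.0809 0.0944] [527.4  81.9] [30.3  7.4] 11.7 [  2. 114. 203.]
```

Emit:
carry_out:
  force: 60
  steps:
    - [0, 0, 0, -0.001, 0, -0.02, 1]
    - [0, 0, 0, 0, 0, -0.02, 1]
    - [0, 0, 0, 0, 0, -0.02, 1]
    - [0, 0, 0, 0, 0, 0, 1]
    - [0, 0, 0, 0, 0, 0, 0.4]
    - [0, 0, 0, 0, 0, 0, 0.1]
    - [0, 0, 0, 0, 0, 0, -0.2]
    - [0, 0, 0, 0, 0, 0, -0.3]
    - [0, 0, 0, 0, 0, 0, -0.4]
    - [0, 0, 0, 0, 0, 0, -0.4]
    - [0, 0, 0, 0, 0, 0, -0.4]

```text
t: 5.15
eef_pos: [0.5365, 0.0484, 0.0657]
ee_rot: [-0.099, 0.995, -0.001, 0.003]
contact_force: [-0.6, -3.3, 11.0]
finger_gap: 0.502
grip_force: 61.6
```

```bash
python3 -c "
from h import *
st()"
```

```text
t 5.15 pos [0.5365 0.0484 0.0657] eul [-3.138  0.005 -2.944] F [-0.6 -3.3 11. ] gap 0.502 g 61.6 q [-0.04  0.37  1.83 -0.    0.94 -1.8 ]
```

Gap 0.50 is about 43 mm, so the pin is drawn. I'll lift straight up.

Emit:
carry_out:
  force: 80
  steps:
    - [0, 0, 0, 0, 0, 0.004, -0.4]
    - [0, 0, 0, 0, 0, 0.006, -0.4]
    - [0, 0, 0, 0, 0, 0.008, -0.4]
    - [0, 0, 0, 0, 0, 0.008, -0.4]
    - [0, 0, 0, 0, 0, 0.01, -0.4]
    - [0, 0, 0, 0, 0, 0.02, -0.4]
    - [0, 0, 0, 0, 0, 0.03, -0.4]
    - [0, 0, 0, 0, 0, 0.03, -0.4]
    - [0, 0, 0, 0, 0, 0, -0.4]

```text
t: 6.05
eef_pos: [0.5375, 0.0496, 0.1832]
ee_rot: [-0.098, 0.995, -0.001, 0.005]
contact_force: [0.9, -1.1, -4.8]
finger_gap: 0.492
grip_force: 82.1
```

Run:
```python
from h import *
st(); p,W=shot("side"); save(p,"s1.png",(180,120,420,300),3)
```

```text
t 6.05 pos [0.5375 0.0496 0.1832] eul [-3.139  0.01  -2.945] F [ 0.9 -1.1 -4.8] gap 0.492 g 82.1 q [-0.04  0.25  1.67  0.    1.22 -1.8 ]
```

View pics/s1.png

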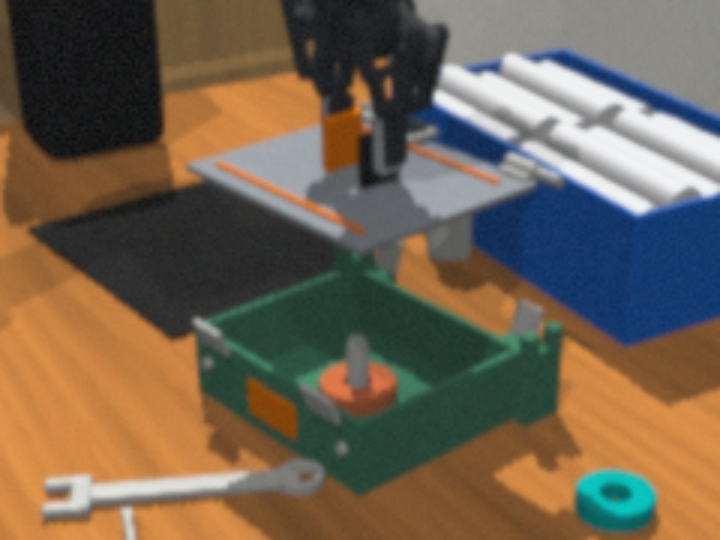

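The side view shows the guard lifted clear and level, with the old ring on the spindle. Next is the mat.

Emit:
carry_out:
  steps:
    - [0, 0, 0, 0, 0.02, 0, -0.4]
    - [0, 0, 0, 0, 0.03, 0, -0.4]
    - [0, 0, 0, 0.0005, 0.035, 0, -0.4]
    - [0, 0, 0, 0.0005, 0.035, 0, -0.4]
    - [0, 0, 0, 0.0005, 0.035, 0, -0.4]
    - [0, 0, 0, 0.0005, 0.035, 0, -0.4]
    - [0, 0, 0, 0.0005, 0.035, 0, -0.4]
    - [0, 0, 0, 0, 0.035, 0, -0.4]
    - [0, 0, 0, 0, 0.025, 0, -0.4]
    - [0, 0, 0, 0, 0.013, 0, -0.4]
    - [0, 0, 0, 0, 0, 0, -0.4]

```text
t: 7.2
eef_pos: [0.5357, 0.3486, 0.1765]
ee_rot: [-0.099, 0.995, -0.0, -0.001]
contact_force: [-0.3, -0.4, -5.3]
finger_gap: 0.492
grip_force: 82.3
```

Emit:
carry_out:
  steps:
    - [0, 0, 0, 0, 0, -0.03, -0.4]
    - [0, 0, 0, 0, 0, -0.04, -0.4]
    - [0, 0, 0, 0, 0, -0.04, -0.4]
    - [0, 0, 0, 0, 0, -0.03, -0.4]
    - [0, 0, 0, 0, 0, -0.015, -0.4]
    - [0, 0, 0, 0, 0, -0.007, -0.4]
    - [0, 0, 0, 0, 0, -0.003, -0.4]
    - [0, 0, 0, 0, 0, 0, -0.4]

```text
t: 8.0
eef_pos: [0.5362, 0.3455, 0.0159]
ee_rot: [-0.098, 0.995, -0.001, -0.0]
contact_force: [-4.0, -3.1, 5.6]
finger_gap: 0.491
grip_force: 85.5
```

Emit:
carry_out:
  steps:
    - [0, 0, 0, 0, 0, 0, 0.2]
    - [0, 0, 0, 0, 0, 0, 0.6]
    - [0, 0, 0, 0, 0, 0, 1]
    - [0, 0, 0, 0, 0, 0, 1]
    - [0, 0, 0, 0, 0, 0, 1]
    - [0, 0, 0, 0, 0, 0.03, 1]
    - [0, 0, 0, 0, 0, 0.04, 1]
    - [0, 0, 0, 0, 0, 0.05, 1]
    - [0, 0, 0, 0, 0, 0.05, 1]

```text
t: 8.9
eef_pos: [0.5363, 0.3475, 0.1849]
ee_rot: [-0.098, 0.995, -0.0, -0.0]
contact_force: [0.3, -0.1, -0.0]
finger_gap: 1.003
grip_force: 0.0
```

```bash
cat >> h.py <<'E'
def ring(W,c,z,r=.045,p=None):
    "circle fit of a ring's top face near c at height z"
    m=(np.hypot(W[...,0]-c[0],W[...,1]-c[1])<r)&(abs(W[...,2]-z)<.004)
    n,l,s,_=cv2.connectedComponentsWithStats(m.astype(np.uint8)); i=1+np.argmax(s[1:,4]); q=W[l==i]
    (x,y),rr=cv2.minEnclosingCircle((q[:,:2]*1000).astype(np.float32)); h=cv2.convexHull((q[:,:2]*1000).astype(np.float32)); e=cv2.fitEllipse(h)
    print("ring n",len(q),"circ",round(x,1),round(y,1),round(rr,1),"ell",np.round(e[0],1),np.round(e[1],1),"z",q[:,2].mean().round(4), p["frame"][l==i].mean(0).round() if p else "")
E
python3 - <<'E'
from h import *
st(); p,W=shot("top"); save(p,"t2.png",(80,180,380,330),2.6)
m=(W[...,0]>.40)&(W[...,0]<.68)&(W[...,1]>.2)&(W[...,1]<.5)&(W[...,2]>.03)&(W[...,2]<.06)
n,l,s,c=cv2.connectedComponentsWithStats(m.astype(np.uint8))
for i in range(1,n): print(s[i,4],W[l==i].mean(0).round(3))
ring(W,(.534,.052),.019,p=p)
E
```

```text
t 8.9 pos [0.5363 0.3475 0.1849] eul [-3.141e+00 -1.000e-03 -2.945e+00] F [ 0.3 -0.1 -0. ] gap 1.003 g 0.0 q [ 0.47  0.4   1.43  0.    1.31 -1.3 ]
65 [0.538 0.322 0.041]
72 [0.529 0.372 0.041]
ring n 352 circ 532.2 54.8 27.8 ell [532.3  55.1] [53.9 55.2] z 0.0185 [ 68. 115. 210.]
```

View pics/t2.png

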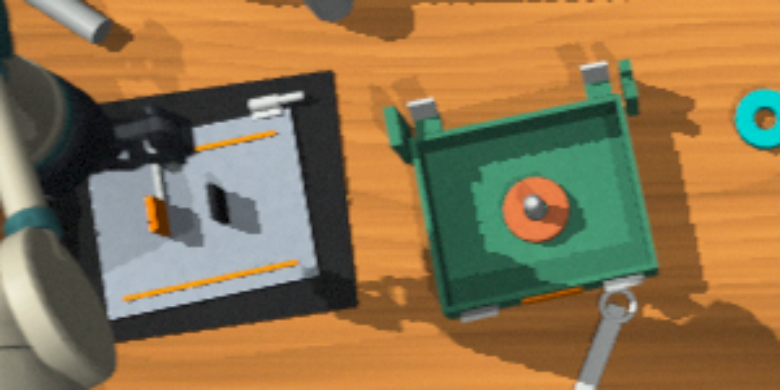

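The top view shows the guard flat on the mat and the rust ring on the spindle at about (0.532, 0.054). I'll move over it.

Emit:
carry_out:
  steps:
    - [0, 0, 0, 0, -0.02, 0.005, 1]
    - [0, 0, 0, 0, -0.033, 0.005, 1]
    - [0, 0, 0, 0, -0.033, 0.005, 1]
    - [0, 0, 0, 0, -0.033, 0, 1]
    - [0, 0, 0, 0, -0.033, 0, 1]
    - [0, 0, 0, 0, -0.033, 0, 1]
    - [0, 0, 0, 0, -0.033, 0, 1]
    - [0, 0, 0, 0, -0.033, 0, 1]
    - [0, 0, 0, 0, -0.033, 0, 1]
    - [0, 0, 0, 0, -0.012, 0, 1]
    - [0, 0, 0, 0, 0, 0, 1]
    - [0, 0, 0, 0, 0, 0, 1]

```text
t: 10.15
eef_pos: [0.5363, 0.0521, 0.198]
ee_rot: [-0.098, 0.995, 0.001, -0.001]
contact_force: [-0.7, 1.1, -0.4]
finger_gap: 0.998
grip_force: 0.0
```

Run:
```python
from h import *
st(); p,W=shot("wrist")
ring(W,(.533,.053),.019,p=p)
m=(np.hypot(W[...,0]-.533,W[...,1]-.053)<.03)&(W[...,2]>.045)&(W[...,2]<.06); print(m.sum(),W[m].mean(0),W[m].min(0),W[m].max(0))
for d in landmark_of(p,"spindle_base")[:1]: print(d)
```

```text
t 10.15 pos [0.5363 0.0521 0.198 ] eul [ 3.140e+00 -1.000e-03 -2.946e+00] F [-0.7  1.1 -0.4] gap 0.998 g 0.0 q [-0.03  0.24  1.64  0.    1.26 -1.8 ]
ring n 3123 circ 533.8 52.3 27.9 ell [533.8  52.2] [55.  55.3] z 0.0201 [ 79. 145. 240.]
378 [0.53266828 0.05192956 0.05234405] [0.52606318 0.04448924 0.04513792] [0.5415167  0.0600067  0.05649566]
{'uv': [314.2, 213.2], 'conf': 0.64}
```

Emit:
carry_out:
  force: 40
  steps:
    - [0, 0, 0, -0.0025, 0, -0.04, 1]
    - [0, 0, 0, 0, 0, -0.045, 1]
    - [0, 0, 0, 0, 0, -0.045, 1]
    - [0, 0, 0, 0, 0, -0.035, 1]
    - [0, 0, 0, 0, 0, -0.02, 1]
    - [0, 0, 0, 0, 0, -0.006, 1]
    - [0, 0, 0, 0, 0, 0, 0.6]
    - [0, 0, 0, 0, 0, 0, 0.3]
    - [0, 0, 0, 0, 0, 0, 0]
    - [0, 0, 0, 0, 0, 0, 0]
    - [0, 0, 0, 0, 0, 0, 0]

```text
t: 11.35
eef_pos: [0.5354, 0.0521, 0.0094]
ee_rot: [-0.098, 0.995, 0.0, 0.002]
contact_force: [-1.7, 2.3, 7.4]
finger_gap: 0.631
grip_force: 41.7
```

Gripped at about 54 mm. Lift, then over to the scrap box.

Emit:
carry_out:
  steps:
    - [0, 0, 0, 0, 0, 0.01, 0]
    - [0, 0, 0, 0, 0, 0.02, 0]
    - [0, 0, 0, 0, 0, 0.035, 0]
    - [0, 0, 0, 0, 0, 0.045, 0]
    - [0, 0, 0, 0, 0, 0.035, 0]
    - [0, 0, 0, -0.008, -0.045, 0.0, 0]
    - [0, 0, 0, -0.008, -0.045, 0.0, 0]
    - [0, 0, 0, -0.008, -0.045, 0.0, 0]
    - [0, 0, 0, -0.008, -0.045, 0.0, 0]
    - [0, 0, 0, -0.008, -0.045, 0.0, 0]
    - [0, 0, 0, -0.008, -0.045, 0.0, 0]
    - [0, 0, 0, -0.008, -0.045, 0.0, 0]

```text
t: 12.55
eef_pos: [0.4775, -0.2654, 0.1536]
ee_rot: [-0.098, 0.995, -0.001, 0.001]
contact_force: [0.6, 0.3, -1.0]
finger_gap: 0.628
grip_force: 43.7
```

Emit:
carry_out:
  steps:
    - [0, 0, 0, -0.008, -0.045, 0.0, 0]
    - [0, 0, 0, -0.008, -0.045, 0.0, 0]
    - [0, 0, 0, -0.004, -0.045, 0.0, 0]
    - [0, 0, 0, 0, -0.015, 0, 0]
    - [0, 0, 0, 0, 0, 0, 0]
    - [0, 0, 0, 0, 0, 0, 0]

```text
t: 13.15
eef_pos: [0.4579, -0.4123, 0.1526]
ee_rot: [-0.098, 0.995, 0.001, -0.0]
contact_force: [-0.3, 0.5, -0.9]
finger_gap: 0.63
grip_force: 43.7
```

Emit:
carry_out:
  steps:
    - [0, 0, 0, 0, 0, -0.04, 0]
    - [0, 0, 0, 0, 0, -0.045, 0]
    - [0, 0, 0, 0, 0, -0.025, 0]
    - [0, 0, 0, 0, 0, -0.015, 0]
    - [0, 0, 0, 0, 0, 0, 0]
    - [0, 0, 0, 0, 0, 0, 0.55]
    - [0, 0, 0, 0, 0, 0, 0.55]
    - [0, 0, 0, 0, 0, 0, 0.55]
    - [0, 0, 0, 0, 0, 0.045, 0.6]
    - [0, 0, 0, 0, 0, 0.05, 1]
    - [0, 0, 0, 0, 0, 0.05, 1]
    - [0, 0, 0, 0, 0.03, 0.03, 1]

```text
t: 14.35
eef_pos: [0.4598, -0.3877, 0.2081]
ee_rot: [-0.097, 0.995, -0.005, 0.003]
contact_force: [-0.1, 0.7, -0.5]
finger_gap: 0.997
grip_force: 0.0
```

Emit:
carry_out:
  steps:
    - [0, 0, 0, -0.002, 0.045, 0, 1]
    - [0, 0, 0, -0.002, 0.045, 0, 1]
    - [0, 0, 0, -0.002, 0.04, 0, 1]
    - [0, 0, 0, -0.004, 0.04, 0, 1]
    - [0, 0, 0, 0, 0, 0, 1]
    - [0, 0, 0, 0, 0, 0, 1]

```text
t: 14.95
eef_pos: [0.4484, -0.213, 0.2038]
ee_rot: [-0.099, 0.995, -0.001, 0.001]
contact_force: [-0.3, -0.5, 0.4]
finger_gap: 1.0
grip_force: 0.0
```

Run:
```python
from h import *
st(); p,W=shot("wrist"); save(p,"w3.png")
ring(W,(.440,-.211),.014,p=p)
ring(W,(.545,-.227),.014,.035,p=p)
p,W=shot("top")
ring(W,(.545,-.227),.014,.035,p=p); ring(W,(.595,-.345),.014,.035,p=p)
m=(np.hypot(W[...,0]-.459,W[...,1]+.413)<.062)&(W[...,2]>.01)&(W[...,2]<.03); print(m.sum(),np.median(W[m],0))
```

```text
t 14.95 pos [ 0.4484 -0.213   0.2038] eul [-3.139e+00  2.000e-03 -2.944e+00] F [-0.3 -0.5  0.4] gap 1.0 g 0.0 q [-0.58  0.17  1.71 -0.    1.25 -2.35]
ring n 3980 circ 442.9 -212.4 31.2 ell [ 442.5 -212.2] [61.1 61.5] z 0.0151 [248. 248. 248.]
ring n 2131 circ 547.1 -228.4 26.2 ell [ 547.1 -228.7] [51. 52.] z 0.0149 [ 52. 205. 239.]
ring n 72 circ 552.6 -211.4 19.1 ell [ 552.9 -210.4] [16.1 36.1] z 0.0135 [ 54. 196. 233.]Traceback (most recent call last):
  File "<stdin>", line 6, in <module>
  File "h.py", line 28, in ring
    n,l,s,_=cv2.connectedComponentsWithStats(m.astype(np.uint8)); i=1+np.argmax(s[1:,4]); q=W[l==i]
                                                                      ~~~~~~~~~^^^^^^^^^
    return _wrapfunc(a, 'argmax', axis=axis, out=out, **kwds)
    return bound(*args, **kwds)
ValueError: attempt to get argmax of an empty sequence
```

View pics/w3.png

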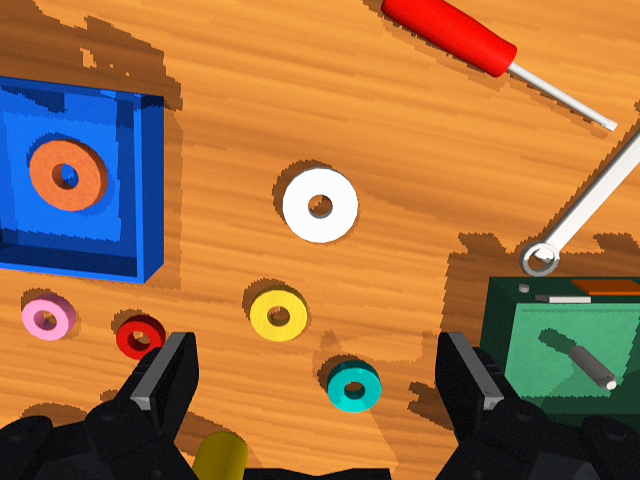

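The wrist view shows the old ring flat in the blue box at (67,175), the silver ring at (320,205), yellow (278,312), red (140,337) and the decoys pink and teal. I'll grasp silver.

Emit:
carry_out:
  force: 40
  steps:
    - [0, 0, 0, -0.0057, 0.0007, -0.04, 1]
    - [0, 0, 0, 0, 0, -0.045, 1]
    - [0, 0, 0, 0, 0, -0.045, 1]
    - [0, 0, 0, 0, 0, -0.045, 1]
    - [0, 0, 0, 0, 0, -0.018, 1]
    - [0, 0, 0, 0, 0, -0.006, 1]
    - [0, 0, 0, 0, 0, 0, 0.7]
    - [0, 0, 0, 0, 0, 0, 0.4]
    - [0, 0, 0, 0, 0, 0, 0.1]
    - [0, 0, 0, 0, 0, 0, 0.1]

```text
t: 16.05
eef_pos: [0.4436, -0.2138, 0.0051]
ee_rot: [-0.098, 0.995, -0.001, 0.001]
contact_force: [-0.7, -1.4, 5.1]
finger_gap: 0.683
grip_force: 43.0
```

Emit:
carry_out:
  steps:
    - [0, 0, 0, 0, 0, 0.02, 0.1]
    - [0, 0, 0, 0, 0, 0.04, 0.1]
    - [0, 0, 0, 0, 0, 0.045, 0.1]
    - [0, 0, 0, 0, 0, 0.035, 0.1]
    - [0, 0, 0, 0, 0, 0, 0.1]

```text
t: 16.55
eef_pos: [0.446, -0.2147, 0.1492]
ee_rot: [-0.098, 0.995, -0.004, 0.005]
contact_force: [0.7, -0.1, -0.7]
finger_gap: 0.687
grip_force: 43.8
```

Run:
```python
from h import *
st(); p,W=shot("wrist"); save(p,"w4.png")
s=monitor.observe(); e=s["eef_pos"]
m=(np.hypot(W[...,0]-e[0],W[...,1]-e[1])<.05)&(W[...,2]>.1)&(p["frame"].min(-1)>150); q=W[m]; print(len(q),q.mean(0),q.min(0),q.max(0))
```

```text
t 16.55 pos [ 0.446  -0.2147  0.1492] eul [-3.133  0.009 -2.945] F [ 0.7 -0.1 -0.7] gap 0.687 g 43.8 q [-0.59  0.21  1.81  0.    1.1  -2.36]
16609 [ 0.44322252 -0.21601171  0.15906326] [ 0.41466479 -0.24569519  0.15258968] [ 0.4761787  -0.18559265  0.16185148]
```

Emit:
carry_out:
  steps:
    - [0, 0, 0, 0.011, 0.034, 0, 0.1]
    - [0, 0, 0, 0.012, 0.038, 0, 0.1]
    - [0, 0, 0, 0.012, 0.038, 0, 0.1]
    - [0, 0, 0, 0.012, 0.038, 0, 0.1]
    - [0, 0, 0, 0.012, 0.038, 0, 0.1]
    - [0, 0, 0, 0.012, 0.038, 0, 0.1]
    - [0, 0, 0, 0.012, 0.033, 0, 0.1]
    - [0, 0, 0, 0.004, 0.01, 0, 0.1]
    - [0, 0, 0, 0, 0, 0, 0.1]
    - [0, 0, 0, 0, 0, 0, 0.1]

```text
t: 17.6
eef_pos: [0.5284, 0.0536, 0.1425]
ee_rot: [-0.098, 0.995, -0.0, -0.001]
contact_force: [-0.5, 0.1, -1.4]
finger_gap: 0.685
grip_force: 43.8
```

Run:
```python
from h import *
st(); p,W=shot("wrist"); save(p,"w4.png")
e=monitor.observe()["eef_pos"]
ring(W,e,.158,.04,p=p)
# bore and spindle tip through it
m=(np.hypot(W[...,0]-e[0],W[...,1]-e[1])<.05)&(W[...,2]>.04)&(W[...,2]<.062); q=W[m]; print(len(q), q.mean(0) if len(q) else "")
```

```text
t 17.6 pos [0.5284 0.0536 0.1425] eul [-3.141e+00 -3.000e-03 -2.945e+00] F [-0.5  0.1 -1.4] gap 0.685 g 43.8 q [-0.03  0.28  1.74 -0.    1.13 -1.8 ]
ring n 559 circ 523.3 84.0 11.8 ell [489.9  67.4] [13.8 51.2] z 0.1581 [42. 43. 42.]
165 [0.52750905 0.05098298 0.04636913]
```

View pics/w4.png

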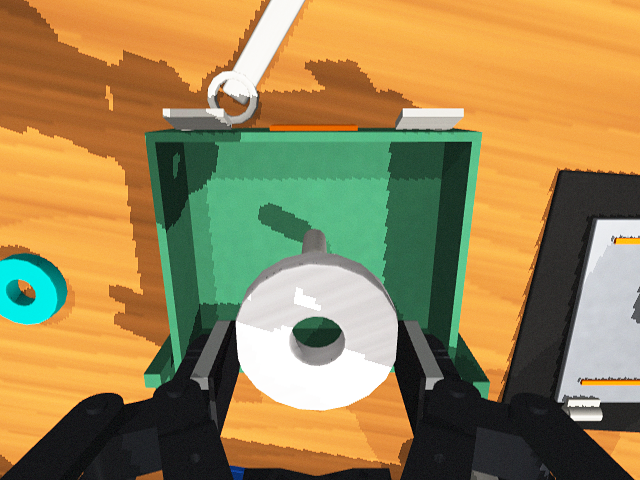

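The silver ring is held level at (317,333), with the spindle behind it. I'll fit its centre precisely.

```bash
cat >> h.py <<'E'
def held(sat=None):
    "centre of the held ring's bore and outer rim on its top plane, from the wrist camera"
    p,W=shot("wrist"); e=np.array(monitor.observe()["eef_pos"])
    d=np.hypot(W[...,0]-e[0],W[...,1]-e[1])<.045
    f=p["frame"].astype(int); col=(f.min(-1)>110) if sat is None else sat(f)
    m=d&col&(W[...,2]>e[2]); z=np.nanmedian(W[m][:,2]); m&=abs(W[...,2]-z)<.003
    n,l,s,_=cv2.connectedComponentsWithStats(m.astype(np.uint8)); m=l==1+np.argmax(s[1:,4])
    cs,h=cv2.findContours(m.astype(np.uint8),cv2.RETR_CCOMP,cv2.CHAIN_APPROX_NONE)
    for c in cs:
        if len(c)<30: continue
        q=W[c[:,0,1],c[:,0,0]][:,:2]*1000; x=np.linalg.lstsq(np.c_[2*q,np.ones(len(q))],(q**2).sum(1),rcond=None)[0]
        print("contour",len(c),"centre",x[:2].round(1),"R",np.sqrt(x[2]+x[0]**2+x[1]**2).round(1),"rel",(x[:2]/1000-e[:2]).round(4),"ztop-tcp",(z-e[2]).round(4))
    return p,W
E
python3 - <<'E'
from h import *
held(); st()
E
```

```text
contour 466 centre [527.4  52.2] R 30.2 rel [-0.0013 -0.0008] ztop-tcp 0.0095
contour 155 centre [527.4  52.2] R 10.2 rel [-0.0013 -0.0008] ztop-tcp 0.0095
t 17.7 pos [0.5287 0.053  0.143 ] eul [-3.141e+00 -2.000e-03 -2.947e+00] F [ 0.  -0.1 -1.8] gap 0.687 g 43.8 q [-0.03  0.28  1.74 -0.    1.13 -1.8 ]
```

Emit:
carry_out:
  steps:
    - [0, 0, 0, 0.0064, -0.0003, -0.02, 0.1]
    - [0, 0, 0, 0, 0, -0.035, 0.1]
    - [0, 0, 0, 0, 0, -0.023, 0.1]
    - [0, 0, 0, 0, 0, 0, 0.1]
    - [0, 0, 0, 0, 0, 0, 0.1]

```text
t: 18.2
eef_pos: [0.5359, 0.053, 0.0657]
ee_rot: [-0.097, 0.995, -0.0, -0.0]
contact_force: [0.2, -0.4, -1.7]
finger_gap: 0.684
grip_force: 43.8
```

Run:
```python
from h import *
p,W=held(); st(); save(p,"w5.png",(160,160,480,400),2)
m=(np.hypot(W[...,0]-.533,W[...,1]-.052)<.012)&(W[...,2]>.04)&(W[...,2]<.062); q=W[m]; print(len(q), q.mean(0),q.min(0),q.max(0))
```

```text
contour 474 centre [534.7  52. ] R 30.2 rel [-0.002  -0.0012] ztop-tcp 0.009
contour 151 centre [534.7  52.1] R 10.2 rel [-0.002  -0.0011] ztop-tcp 0.009
t 18.25 pos [0.5368 0.0532 0.0666] eul [-3.141e+00  2.000e-03 -2.947e+00] F [-0.5  0.8 -1. ] gap 0.687 g 43.8 q [-0.03  0.37  1.82 -0.    0.95 -1.8 ]
109 [0.53738815 0.05281358 0.05386621] [0.53494325 0.04857686 0.04863698] [0.5418709  0.05785853 0.0566692 ]
```

View pics/w5.png

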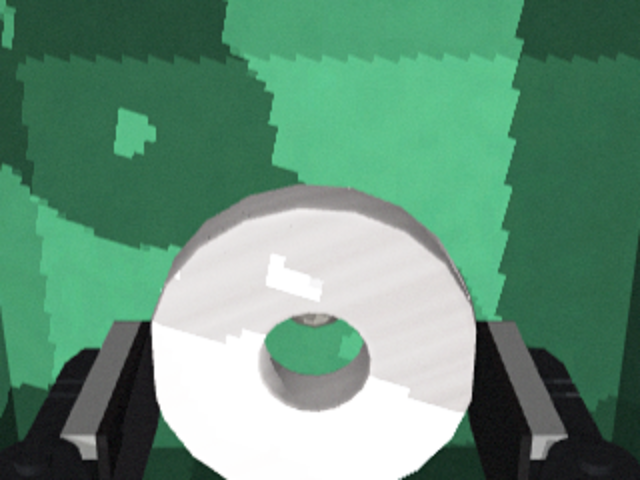

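The spindle tip shows just through the bore, consistent with a centre of about (0.534, 0.0525). I'll lower slowly.

Emit:
carry_out:
  steps:
    - [0, 0, 0, -0.0007, 0.0004, -0.008, 0.1]
    - [0, 0, 0, 0, 0, -0.008, 0.1]
    - [0, 0, 0, 0, 0, -0.008, 0.1]
    - [0, 0, 0, 0, 0, -0.008, 0.1]
    - [0, 0, 0, 0, 0, 0, 0.1]

```text
t: 18.75
eef_pos: [0.534, 0.0545, 0.0321]
ee_rot: [-0.098, 0.995, 0.0, -0.001]
contact_force: [-0.6, -0.5, -2.2]
finger_gap: 0.687
grip_force: 43.8
```

Emit:
carry_out:
  steps:
    - [0, 0, 0, 0, 0, -0.01, 0.1]
    - [0, 0, 0, 0, 0, -0.008, 0.1]
    - [0, 0, 0, 0, 0, -0.004, 0.1]
    - [0, 0, 0, 0, 0, -0.002, 0.1]
    - [0, 0, 0, 0, 0, 0, 0.1]

```text
t: 19.25
eef_pos: [0.5347, 0.0545, 0.0101]
ee_rot: [-0.098, 0.995, 0.0, -0.0]
contact_force: [-3.0, 0.9, 6.1]
finger_gap: 0.687
grip_force: 44.6
```

Home. Release, rise and go over the yellow ring.

Emit:
carry_out:
  steps:
    - [0, 0, 0, 0, 0, 0, 0.6]
    - [0, 0, 0, 0, 0, 0, 1]
    - [0, 0, 0, 0, 0, 0, 1]
    - [0, 0, 0, 0, 0, 0.03, 1]
    - [0, 0, 0, 0, 0, 0.045, 1]
    - [0, 0, 0, 0, 0, 0.05, 1]
    - [0, 0, 0, 0, -0.02, 0.045, 1]
    - [0, 0, 0, 0, -0.045, 0.02, 1]
    - [0, 0, 0, 0, -0.045, 0, 1]
    - [0, 0, 0, 0.003, -0.045, 0, 1]
    - [0, 0, 0, 0.003, -0.045, 0, 1]
    - [0, 0, 0, 0.003, -0.045, 0, 1]

```text
t: 20.45
eef_pos: [0.5441, -0.1923, 0.1996]
ee_rot: [-0.098, 0.995, 0.0, 0.0]
contact_force: [0.4, 0.9, 0.5]
finger_gap: 0.994
grip_force: 0.0
```

Emit:
carry_out:
  steps:
    - [0, 0, 0, 0.003, -0.033, 0, 1]
    - [0, 0, 0, 0, 0, 0, 1]
    - [0, 0, 0, 0, 0, 0, 1]

```text
t: 20.75
eef_pos: [0.5469, -0.224, 0.199]
ee_rot: [-0.097, 0.995, 0.001, -0.0]
contact_force: [-0.0, -0.5, -1.3]
finger_gap: 1.0
grip_force: 0.0
```

Run:
```python
from h import *
p,W=shot("wrist"); st(); save(p,"w6.png")
for k in("ring_medium","ring_small","ring_large"):
    for d in outline_of(p,k)[:4]:
        q=W[d["region"]]; print(k,round(d["conf"],2),np.round(d["rect"]),np.nanmedian(q,0).round(3),p["frame"][d["region"]].mean(0).round())
ring(W,(.547,-.228),.014,.035,p=p)
```

```text
t 20.8 pos [ 0.5468 -0.223   0.1991] eul [ 3.140e+00 -1.000e-03 -2.946e+00] F [0.1 0.7 0.1] gap 1.0 g 0.0 q [-0.51  0.32  1.52  0.    1.3  -2.27]
ring_medium 0.85 [393. 301.  62.  58.] [ 0.608 -0.146  0.015] [188. 195.   6.]
ring_medium 0.61 [314. 213.  61.  64.] [ 0.546 -0.229  0.015] [ 53. 205. 236.]
ring_small 0.87 [ 58. 218.  52.  56.] [ 0.591 -0.431  0.014] [174. 139. 224.]
ring_small 0.58 [202. 215.  54.  54.] [ 0.563 -0.315  0.015] [ 12.  22. 195.]
ring_large 0.86 [620. 264.  36.  74.] [0.539 0.033 0.02 ] [184. 185. 185.]
ring n 2700 circ 547.4 -228.9 25.9 ell [ 547.4 -228.9] [51.2 51.3] z 0.0151 [ 56. 215. 246.]
```

The red ring has been knocked aside to about (0.563, -0.315), which I'll use later. Yellow stays at (0.547, -0.229). Grasp it.

Emit:
carry_out:
  force: 40
  steps:
    - [0, 0, 0, 0.0006, -0.0055, -0.04, 0.95]
    - [0, 0, 0, 0, 0, -0.045, 0.85]
    - [0, 0, 0, 0, 0, -0.045, 0.85]
    - [0, 0, 0, 0, 0, -0.042, 0.85]
    - [0, 0, 0, 0, 0, -0.018, 0.85]
    - [0, 0, 0, 0, 0, -0.006, 0.85]
    - [0, 0, 0, 0, 0, 0, 0.6]
    - [0, 0, 0, 0, 0, 0, 0.3]
    - [0, 0, 0, 0, 0, 0, 0]
    - [0, 0, 0, 0, 0, 0, -0.1]
    - [0, 0, 0, 0, 0, 0, -0.1]

```text
t: 22.05
eef_pos: [0.5491, -0.2294, 0.0058]
ee_rot: [-0.098, 0.995, -0.001, 0.002]
contact_force: [-0.3, 1.7, 6.1]
finger_gap: 0.576
grip_force: 41.3
```

Emit:
carry_out:
  steps:
    - [0, 0, 0, 0, 0, 0.02, -0.1]
    - [0, 0, 0, 0, 0, 0.04, -0.1]
    - [0, 0, 0, 0, 0, 0.045, -0.1]
    - [0, 0, 0, 0, 0, 0.035, -0.1]
    - [0, 0, 0, 0, 0.035, 0, -0.1]
    - [0, 0, 0, -0.002, 0.045, 0, -0.1]
    - [0, 0, 0, -0.003, 0.045, 0, -0.1]
    - [0, 0, 0, -0.003, 0.045, 0, -0.1]
    - [0, 0, 0, -0.003, 0.045, 0, -0.1]
    - [0, 0, 0, -0.002, 0.045, 0, -0.1]
    - [0, 0, 0, 0, 0.022, 0, -0.1]
    - [0, 0, 0, 0, 0, 0, -0.1]

```text
t: 23.25
eef_pos: [0.5345, 0.0558, 0.1444]
ee_rot: [-0.1, 0.995, 0.0, 0.001]
contact_force: [0.4, -0.8, -0.8]
finger_gap: 0.573
grip_force: 41.8
```

Emit:
carry_out:
  steps:
    - [0, 0, 0, 0, 0, 0, -0.1]
    - [0, 0, 0, 0, 0, 0, -0.1]

```text
t: 23.45
eef_pos: [0.535, 0.0518, 0.1438]
ee_rot: [-0.098, 0.995, -0.0, 0.0]
contact_force: [0.7, 0.3, -1.5]
finger_gap: 0.577
grip_force: 41.8
```

Run:
```python
from h import *
p,W=held(lambda f:(f[...,2]>130)&(f[...,1]>100)&(f[...,0]<110)); st()
q=W[(W[...,2]>.045)&(W[...,2]<.06)&(np.hypot(W[...,0]-.534,W[...,1]-.0525)<.014)]; print(len(q),q.mean(0) if len(q) else "")
q=W[(abs(W[...,2]-.019)<.004)&(np.hypot(W[...,0]-.534,W[...,1]-.0525)<.035)&(p["frame"].min(-1)>100)]; print(len(q),q.mean(0),np.percentile(q,2,0),np.percentile(q,98,0))
```

```text
contour 394 centre [533.1  50.7] R 25.2 rel [-0.002 -0.001] ztop-tcp 0.0093
contour 162 centre [533.   50.8] R 10.3 rel [-0.002  -0.0008] ztop-tcp 0.0093
t 23.5 pos [0.535  0.0517 0.1437] eul [-3.141  0.    -2.947] F [ 0.3 -0.5 -0.2] gap 0.573 g 41.8 q [-0.03  0.28  1.72 -0.    1.13 -1.8 ]
547 [0.53221962 0.05185181 0.05223405]
4801 [0.5284858  0.0528712  0.02005344] [0.50541417 0.0257956  0.01795618] [0.5541705  0.08147956 0.02156355]
```

Emit:
carry_out:
  steps:
    - [0, 0, 0, 0.0004, 0.002, -0.02, -0.1]
    - [0, 0, 0, 0, 0, -0.035, -0.1]
    - [0, 0, 0, 0, 0, -0.023, -0.1]
    - [0, 0, 0, 0, 0, -0.006, -0.1]
    - [0, 0, 0, 0, 0, -0.007, -0.1]
    - [0, 0, 0, 0, 0, -0.008, -0.1]
    - [0, 0, 0, 0, 0, -0.006, -0.1]
    - [0, 0, 0, 0, 0, 0, -0.1]

```text
t: 24.3
eef_pos: [0.535, 0.0548, 0.0383]
ee_rot: [-0.098, 0.995, 0.0, -0.0]
contact_force: [0.5, -0.8, -1.6]
finger_gap: 0.575
grip_force: 41.8
```

Emit:
carry_out:
  steps:
    - [0, 0, 0, 0, 0, -0.007, -0.1]
    - [0, 0, 0, 0, 0, -0.005, -0.1]
    - [0, 0, 0, 0, 0, -0.002, -0.1]
    - [0, 0, 0, 0, 0, -0.001, -0.1]
    - [0, 0, 0, 0, 0, 0, -0.1]

```text
t: 24.8
eef_pos: [0.5349, 0.055, 0.0247]
ee_rot: [-0.098, 0.995, 0.0, -0.0]
contact_force: [-3.1, -0.5, 9.8]
finger_gap: 0.574
grip_force: 42.8
```

On top of the silver ring. Release and go to the red ring.

Emit:
carry_out:
  steps:
    - [0, 0, 0, 0, 0, 0, 0.4]
    - [0, 0, 0, 0, 0, 0, 0.8]
    - [0, 0, 0, 0, 0, 0, 1]
    - [0, 0, 0, 0, 0, 0.03, 1]
    - [0, 0, 0, 0, 0, 0.045, 1]
    - [0, 0, 0, 0, 0, 0.05, 1]
    - [0, 0, 0, 0.002, -0.02, 0.045, 1]
    - [0, 0, 0, 0.003, -0.045, 0.005, 1]
    - [0, 0, 0, 0.003, -0.045, 0, 1]
    - [0, 0, 0, 0.003, -0.045, 0, 1]
    - [0, 0, 0, 0.003, -0.045, 0, 1]
    - [0, 0, 0, 0.003, -0.045, 0, 1]

```text
t: 26.0
eef_pos: [0.552, -0.1918, 0.1983]
ee_rot: [-0.098, 0.995, 0.0, 0.0]
contact_force: [0.3, 0.5, -0.1]
finger_gap: 0.999
grip_force: 0.0
```

Emit:
carry_out:
  steps:
    - [0, 0, 0, 0.003, -0.045, 0, 1]
    - [0, 0, 0, 0.003, -0.045, 0, 1]
    - [0, 0, 0, 0.003, -0.035, 0, 1]
    - [0, 0, 0, 0, 0, 0, 1]
    - [0, 0, 0, 0, 0, 0, 1]

```text
t: 26.5
eef_pos: [0.5608, -0.3155, 0.1976]
ee_rot: [-0.097, 0.995, 0.001, -0.001]
contact_force: [0.4, 0.1, 0.3]
finger_gap: 0.999
grip_force: 0.0
```

Run:
```python
from h import *
p,W=shot("wrist"); st(); save(p,"w7.png")
for d in outline_of(p,"ring_small")[:4]:
        q=W[d["region"]]; c=np.nanmedian(q,0); print(round(d["conf"],2),np.round(d["rect"]),c.round(3),p["frame"][d["region"]].mean(0).round()); ring(W,c,.014,.03,p=p)
```

```text
t 26.55 pos [ 0.5608 -0.3144  0.1979] eul [ 3.140e+00 -1.000e-03 -2.946e+00] F [-1.1  0.   0.6] gap 1.001 g 0.0 q [-0.62  0.4   1.4   0.    1.34 -2.39]
0.68 [168. 223.  52.  54.] [ 0.591 -0.432  0.015] [188. 149. 232.]
ring n 1649 circ 592.6 -432.0 21.0 ell [ 592.5 -432.1] [41.2 41.4] z 0.0147 [200. 160. 244.]
0.56 [317. 220.  52.  52.] [ 0.564 -0.316  0.015] [ 12.  21. 202.]
ring n 1600 circ 564.8 -316.2 20.8 ell [ 564.8 -316.2] [41.  41.2] z 0.0149 [ 13.  24. 208.]
0.2 [616. 324.  41. 150.] [ 0.621 -0.032  0.019] [30. 41. 21.]
ring n 492 circ 621.1 -29.2 29.7 ell [620.5 -29.3] [15.7 62.1] z 0.014 [30. 42. 21.]
```

View pics/w7.png

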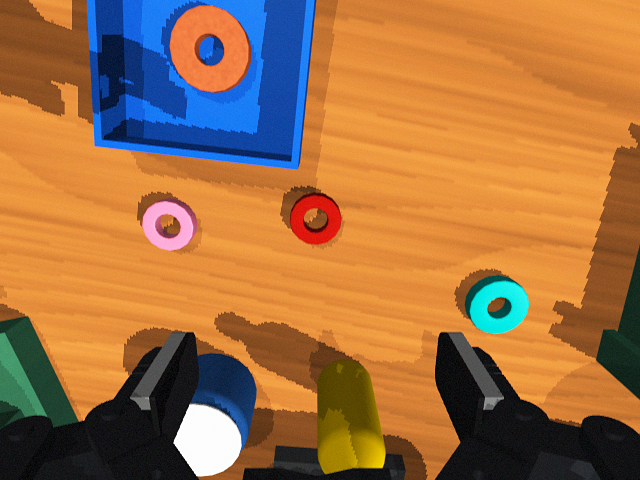

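The red ring sits at (316,219), position (0.5648, -0.3162), clear of the box, the pink decoy and the bottle. Grasp it.

Emit:
carry_out:
  force: 35
  steps:
    - [0, 0, 0, 0.004, -0.0018, -0.04, 0.8]
    - [0, 0, 0, 0, 0, -0.045, 0.5]
    - [0, 0, 0, 0, 0, -0.045, 0.5]
    - [0, 0, 0, 0, 0, -0.042, 0.5]
    - [0, 0, 0, 0, 0, -0.017, 0.5]
    - [0, 0, 0, 0, 0, -0.005, 0.5]
    - [0, 0, 0, 0, 0, 0, 0.3]
    - [0, 0, 0, 0, 0, 0, 0]
    - [0, 0, 0, 0, 0, 0, -0.3]
    - [0, 0, 0, 0, 0, 0, -0.4]
    - [0, 0, 0, 0, 0, 0, -0.4]

```text
t: 27.7
eef_pos: [0.5665, -0.3171, 0.0067]
ee_rot: [-0.098, 0.995, -0.001, 0.002]
contact_force: [-0.1, 2.1, 5.8]
finger_gap: 0.467
grip_force: 35.2
```

Emit:
carry_out:
  steps:
    - [0, 0, 0, 0, 0, 0.02, -0.4]
    - [0, 0, 0, 0, 0, 0.04, -0.4]
    - [0, 0, 0, 0, 0, 0.045, -0.4]
    - [0, 0, 0, 0, 0, 0.035, -0.4]
    - [0, 0, 0, -0.003, 0.035, 0, -0.4]
    - [0, 0, 0, -0.004, 0.045, 0, -0.4]
    - [0, 0, 0, -0.004, 0.045, 0, -0.4]
    - [0, 0, 0, -0.004, 0.045, 0, -0.4]
    - [0, 0, 0, -0.004, 0.045, 0, -0.4]
    - [0, 0, 0, -0.004, 0.045, 0, -0.4]
    - [0, 0, 0, -0.004, 0.045, 0, -0.4]
    - [0, 0, 0, -0.004, 0.04, 0, -0.4]

```text
t: 28.9
eef_pos: [0.5338, 0.0299, 0.1452]
ee_rot: [-0.098, 0.995, -0.0, 0.001]
contact_force: [0.4, -0.1, -0.9]
finger_gap: 0.469
grip_force: 35.5
```

Emit:
carry_out:
  steps:
    - [0, 0, 0, 0, 0.024, 0, -0.4]
    - [0, 0, 0, 0, 0, 0, -0.4]
    - [0, 0, 0, 0, 0, 0, -0.4]

```text
t: 29.2
eef_pos: [0.5343, 0.0521, 0.145]
ee_rot: [-0.099, 0.995, -0.0, 0.0]
contact_force: [0.4, -0.5, -1.0]
finger_gap: 0.463
grip_force: 35.5
```

Run:
```python
from h import *
p,W=held(lambda f:(f[...,2]>90)&(f[...,1]<80)&(f[...,0]<80)); st()
```

```text
contour 325 centre [532.5  51. ] R 20.1 rel [-0.0019 -0.0005] ztop-tcp 0.0082
contour 157 centre [532.6  51.2] R 10.1 rel [-0.0018 -0.0003] ztop-tcp 0.0082
t 29.25 pos [0.5344 0.0515 0.1449] eul [-3.141e+00  1.000e-03 -2.945e+00] F [0.1 0.3 0.1] gap 0.466 g 35.5 q [-0.03  0.28  1.72 -0.    1.14 -1.8 ]
```

Emit:
carry_out:
  steps:
    - [0, 0, 0, 0.0009, 0.002, -0.02, -0.4]
    - [0, 0, 0, 0, 0, -0.035, -0.4]
    - [0, 0, 0, 0, 0, -0.021, -0.4]
    - [0, 0, 0, 0, 0, -0.006, -0.4]
    - [0, 0, 0, 0, 0, -0.007, -0.4]
    - [0, 0, 0, 0, 0, -0.006, -0.4]
    - [0, 0, 0, 0, 0, -0.006, -0.4]
    - [0, 0, 0, 0, 0, -0.004, -0.4]
    - [0, 0, 0, 0, 0, -0.002, -0.4]
    - [0, 0, 0, 0, 0, 0, -0.4]

```text
t: 30.25
eef_pos: [0.5355, 0.054, 0.0396]
ee_rot: [-0.098, 0.995, -0.0, 0.001]
contact_force: [-2.4, -1.3, 13.0]
finger_gap: 0.465
grip_force: 36.8
```

Seated with contact. Release, rise, then check the stack.

Emit:
carry_out:
  steps:
    - [0, 0, 0, 0, 0, 0, 0.1]
    - [0, 0, 0, 0, 0, 0, 0.6]
    - [0, 0, 0, 0, 0, 0, 0.8]
    - [0, 0, 0, 0, 0, 0.03, 1]
    - [0, 0, 0, 0, 0, 0.045, 1]
    - [0, 0, 0, 0, 0, 0.045, 1]
    - [0, 0, 0, 0, 0, 0.035, 1]
    - [0, 0, 0, 0, 0, 0, 1]
    - [0, 0, 0, 0, 0, 0, 1]

```text
t: 31.15
eef_pos: [0.5353, 0.0542, 0.1931]
ee_rot: [-0.098, 0.995, -0.0, 0.001]
contact_force: [0.2, -0.4, -1.0]
finger_gap: 0.999
grip_force: 0.0
```

Run:
```python
from h import *
p,W=shot("wrist"); st(); save(p,"w8.png",(160,100,480,340),2.4)
ring(W,(.534,.0525),.0475,.03,p=p)
m=(np.hypot(W[...,0]-.534,W[...,1]-.0525)<.04)
for a,b in((.017,.023),(.030,.037),(.044,.051),(.051,.058)):
    q=W[m&(W[...,2]>a)&(W[...,2]<b)]; print(a,len(q),q.mean(0).round(4),np.percentile(q,1,0).round(4),np.percentile(q,99,0).round(4))
b=(W[...,2]>.048)&(W[...,2]<.06)&(W[...,0]>.42)&(W[...,0]<.66)&(W[...,1]>-.07)&(W[...,1]<.17)&~m
r=cv2.minAreaRect((W[b][:,:2]*1000).astype(np.float32)); print(r)
```

```text
t 31.2 pos [0.5344 0.0542 0.1918] eul [ 3.141e+00 -1.000e-03 -2.945e+00] F [ 0.4  0.3 -0.8] gap 1.0 g 0.0 q [-0.03  0.25  1.65  0.    1.25 -1.8 ]
ring n 2170 circ 534.5 53.3 21.0 ell [534.4  53.3] [41.2 41.5] z 0.048 [ 30.  43. 228.]
0.017 1015 [0.524  0.05   0.0199] [0.5042 0.0239 0.0177] [0.5629 0.0837 0.0223]
0.03 1022 [0.5222 0.0545 0.0339] [0.5083 0.0293 0.0305] [0.5512 0.079  0.0363]
0.044 2130 [0.5335 0.053  0.048 ] [0.5145 0.0338 0.0448] [0.5536 0.0727 0.0505]
0.051 265 [0.5332 0.0522 0.0538] [0.5274 0.0462 0.051 ] [0.54   0.0585 0.0563]
((541.6220703125, 53.489227294921875), (181.12135314941406, 207.38648986816406), 11.45583724975586)
```

View pics/w8.png

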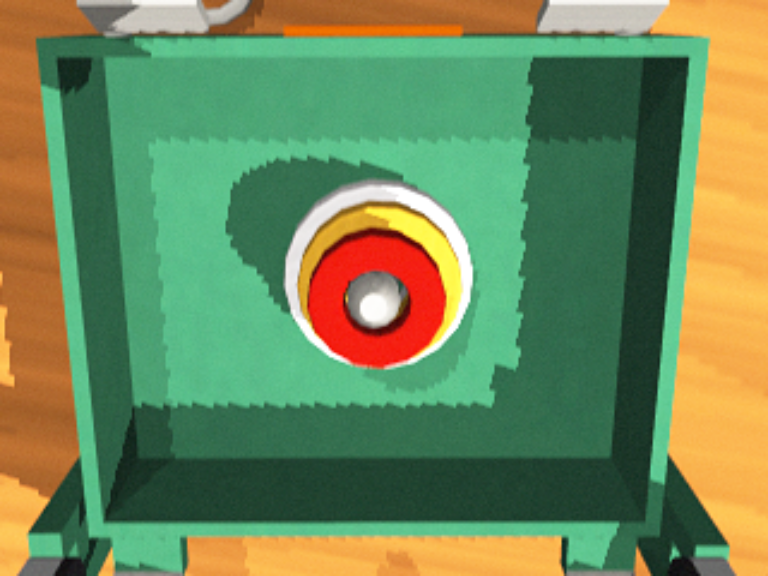

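The stack is complete: silver, yellow, red, with the red top at 48 mm as expected and everything level. Now to the guard on the mat.

Emit:
carry_out:
  steps:
    - [0, 0, 0, 0, 0.025, 0, 1]
    - [0, 0, 0, 0, 0.035, 0, 1]
    - [0, 0, 0, 0, 0.035, 0, 1]
    - [0, 0, 0, 0, 0.035, 0, 1]
    - [0, 0, 0, 0, 0.035, 0, 1]
    - [0, 0, 0, 0, 0.035, 0, 1]
    - [0, 0, 0, 0, 0.035, 0, 1]
    - [0, 0, 0, 0, 0.035, -0.01, 1]
    - [0, 0, 0, 0, 0.022, -0.02, 1]
    - [0, 0, 0, 0, 0, -0.03, 1]
    - [0, 0, 0, 0, 0, -0.03, 1]
    - [0, 0, 0, 0, 0, 0, 1]

```text
t: 32.4
eef_pos: [0.5305, 0.3442, 0.0958]
ee_rot: [-0.098, 0.995, -0.003, -0.007]
contact_force: [-0.3, -0.7, 0.4]
finger_gap: 0.997
grip_force: 0.0
```

```bash
cat >> h.py <<'E'
def grips(W,p,lo,hi,box):
    b=(W[...,0]>box[0])&(W[...,0]<box[1])&(W[...,1]>box[2])&(W[...,1]<box[3])
    m=b&(W[...,2]>lo)&(W[...,2]<hi); n,l,s,c=cv2.connectedComponentsWithStats(m.astype(np.uint8)); o=[]
    for i in range(1,n):
        if s[i,4]>150:
            q=W[l==i]; r=cv2.minAreaRect((q[:,:2]*1000).astype(np.float32)); o.append(np.array(r[0])); print(s[i,4],np.round(r[0],1),np.round(r[1],1),round(r[2],1),"z",np.percentile(q[:,2],90).round(4),p["frame"][l==i].mean(0).round())
    return o
E
python3 - <<'E'
from h import *
p,W=shot("wrist"); st(); grips(W,p,.035,.055,(.42,.66,.22,.47))
b=(W[...,2]>.006)&(W[...,2]<.012)&(W[...,0]>.4)&(W[...,0]<.6)&(W[...,1]>.22)&(W[...,1]<.47)&(p["frame"].min(-1)>70)
r=cv2.minAreaRect((W[b][:,:2]*1000).astype(np.float32)); print(r)
E
```

```text
t 32.45 pos [0.5324 0.3449 0.0986] eul [-3.139 -0.009 -2.945] F [ 0.1 -0.2  0.5] gap 1.0 g 0.0 q [ 0.47  0.46  1.56  0.    1.13 -1.3 ]
915 [540.8 320.3] [30.2  7.2] 11.5 z 0.0458 [39. 37. 37.]
945 [530.9 370.3] [30.6  7.2] 11.2 z 0.0468 [  3. 153. 228.]
((537.0088500976562, 343.0074462890625), (151.03140258789062, 187.52072143554688), 11.290735244750977)
```

Emit:
carry_out:
  steps:
    - [0, 0, 0, 0.005, -0.0064, 0, 1]
    - [0, 0, 0, 0, 0, 0, 1]
    - [0, 0, 0, 0, 0, 0, 1]
    - [0, 0, 0, 0, 0, 0, 1]

```text
t: 32.85
eef_pos: [0.5407, 0.3397, 0.1037]
ee_rot: [-0.098, 0.995, 0.0, 0.001]
contact_force: [-0.8, 0.1, -0.1]
finger_gap: 1.0
grip_force: 0.0
```

Run:
```python
from h import *
p,W=shot("wrist"); st(); grips(W,p,.035,.055,(.42,.66,.22,.47))
```

```text
t 32.9 pos [0.5405 0.3397 0.1035] eul [ 3.141e+00  2.000e-03 -2.946e+00] F [ 0.7 -0.9 -0. ] gap 0.999 g 0.0 q [ 0.45  0.46  1.55  0.    1.13 -1.31]
851 [540.9 320.3] [30.6  7.2] 11.3 z 0.0458 [42. 40. 40.]
934 [530.6 370.3] [29.9  7.4] 11.2 z 0.0468 [  5. 153. 225.]
```

Emit:
carry_out:
  force: 80
  steps:
    - [0, 0, 0, -0.003, -0.0012, -0.03, 1]
    - [0, 0, 0, 0, 0, -0.03, 1]
    - [0, 0, 0, 0, 0, -0.02, 1]
    - [0, 0, 0, 0, 0, -0.009, 1]
    - [0, 0, 0, 0, 0, 0, 1]
    - [0, 0, 0, 0, 0, 0, 0.4]
    - [0, 0, 0, 0, 0, 0, 0.1]
    - [0, 0, 0, 0, 0, 0, -0.2]
    - [0, 0, 0, 0, 0, 0, -0.3]
    - [0, 0, 0, 0, 0, 0, -0.4]
    - [0, 0, 0, 0, 0, 0, -0.4]

```text
t: 34.0
eef_pos: [0.5395, 0.3373, 0.0171]
ee_rot: [-0.099, 0.995, -0.001, 0.003]
contact_force: [-0.7, -6.5, 11.9]
finger_gap: 0.494
grip_force: 81.6
```

Emit:
carry_out:
  steps:
    - [0, 0, 0, 0, 0, 0.01, -0.4]
    - [0, 0, 0, 0, 0, 0.02, -0.4]
    - [0, 0, 0, 0, 0, 0.03, -0.4]
    - [0, 0, 0, 0, 0, 0.04, -0.4]
    - [0, 0, 0, 0, 0, 0.04, -0.4]
    - [0, 0, 0, 0, 0, 0.02, -0.4]
    - [0, 0, 0, 0, 0, 0, -0.4]
    - [0, 0, 0, 0, 0, 0, -0.4]

```text
t: 34.8
eef_pos: [0.5361, 0.3381, 0.1727]
ee_rot: [-0.098, 0.995, -0.0, -0.001]
contact_force: [-0.2, -0.2, -5.4]
finger_gap: 0.49
grip_force: 82.3
```

Run:
```python
from h import *
st()
```

```text
t 34.8 pos [0.5361 0.3381 0.1727] eul [-3.141e+00 -2.000e-03 -2.945e+00] F [-0.2 -0.2 -5.4] gap 0.49 g 82.3 q [ 0.45  0.4   1.46  0.    1.28 -1.31]
```

Emit:
carry_out:
  steps:
    - [0, 0, 0, 0, -0.02, 0, -0.4]
    - [0, 0, 0, 0, -0.03, 0, -0.4]
    - [0, 0, 0, 0, -0.035, 0, -0.4]
    - [0, 0, 0, 0, -0.035, 0, -0.4]
    - [0, 0, 0, 0, -0.035, 0, -0.4]
    - [0, 0, 0, 0, -0.035, 0, -0.4]
    - [0, 0, 0, 0, -0.035, 0, -0.4]
    - [0, 0, 0, 0, -0.033, 0, -0.4]
    - [0, 0, 0, 0, -0.022, 0, -0.4]
    - [0, 0, 0, 0, -0.009, 0, -0.4]
    - [0, 0, 0, 0, 0, 0, -0.4]
    - [0, 0, 0, 0, 0, 0, -0.4]

```text
t: 36.0
eef_pos: [0.5364, 0.0502, 0.1726]
ee_rot: [-0.098, 0.995, 0.001, -0.001]
contact_force: [-0.4, 0.1, -4.9]
finger_gap: 0.496
grip_force: 82.7
```

Emit:
carry_out:
  steps:
    - [0, 0, 0, 0, 0, -0.03, -0.4]
    - [0, 0, 0, 0, 0, -0.02, -0.4]
    - [0, 0, 0, 0, 0, 0, -0.4]
    - [0, 0, 0, 0, 0, 0, -0.4]

```text
t: 36.4
eef_pos: [0.537, 0.0506, 0.1235]
ee_rot: [-0.099, 0.995, 0.0, -0.0]
contact_force: [1.1, 0.6, -4.6]
finger_gap: 0.492
grip_force: 82.9
```

Run:
```python
from h import *
p,W=shot("wrist"); st(); save(p,"w9.png")
e=monitor.observe()["eef_pos"]; grips(W,p,e[2]+.02,e[2]+.04,(e[0]-.03,e[0]+.03,e[1]-.05,e[1]+.05))
b=(abs(W[...,2]-(e[2]-.0067))<.005)&(np.hypot(W[...,0]-e[0],W[...,1]-e[1])<.13)&(p["frame"].min(-1)>70)
q=W[b]; print(len(q)); c=np.array([.534,.0525]); a=.197; u=np.array([np.cos(a),np.sin(a)]); v=np.array([-np.sin(a),np.cos(a)])
d=(q[:,:2]-c); X=d@u*1000; Y=d@v*1000; print("X",np.percentile(X,[.2,1,99]).round(1),"Y",np.percentile(Y,[.5,1,99,99.5]).round(1))
# plate front edge: for each Y-bin the min X -> line, side edges likewise
B=[(y,X[abs(Y-y)<2].min()) for y in range(-80,81,8) if (abs(Y-y)<2).sum()>5]; print("front edge fit",np.polyfit(*np.array(B).T,1).round(4))
B=[(x,Y[abs(X-x)<2].min(),Y[abs(X-x)<2].max()) for x in range(-70,31,8) if (abs(X-x)<2).sum()>5]; B=np.array(B); print("sides",np.polyfit(B[:,0],B[:,1],1).round(4),np.polyfit(B[:,0],B[:,2],1).round(4))
```

```text
t 36.45 pos [0.5379 0.0503 0.1243] eul [-3.142e+00  2.000e-03 -2.944e+00] F [ 0.6 -0.1 -4.2] gap 0.492 g 82.9 q [-0.04  0.31  1.75  0.    1.09 -1.8 ]
3910 [540.5  25.4] [30.7 20.3] 11.4 z 0.1632 [32. 31. 31.]
3870 [530.6  73.8] [30.7 20.1] 11.1 z 0.1631 [ 22.  61. 113.]
115687
X [-73.7 -73.1  72. ] Y [-89.5 -88.7  87.   87.8]
front edge fit [  0.     -73.7397]
sides [ 5.00000e-04 -9.07666e+01] [-1.20000e-03  8.91152e+01]
```

View pics/w9.png

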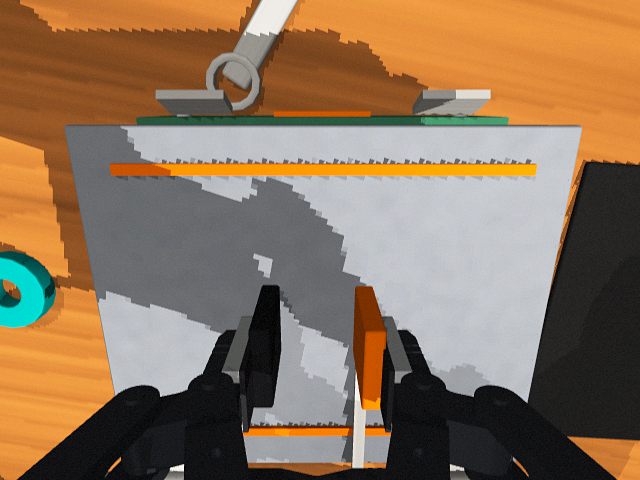

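The view shows the guard held level and parallel over the housing, with offset about +1.3 mm in x and -0.8 mm in y. I'll correct that and lower.

Emit:
carry_out:
  steps:
    - [0, 0, 0, -0.0013, 0.0005, -0.01, -0.4]
    - [0, 0, 0, 0, 0, -0.01, -0.4]
    - [0, 0, 0, 0, 0, -0.008, -0.4]
    - [0, 0, 0, 0, 0, -0.006, -0.4]
    - [0, 0, 0, 0, 0, -0.005, -0.4]
    - [0, 0, 0, 0, 0, -0.004, -0.4]
    - [0, 0, 0, 0, 0, 0, -0.4]

```text
t: 37.15
eef_pos: [0.5354, 0.05, 0.0799]
ee_rot: [-0.098, 0.995, 0.0, -0.001]
contact_force: [-0.4, -0.4, -5.4]
finger_gap: 0.494
grip_force: 82.9
```

```bash
cat > g.py <<'E'
from h import *
p,W=shot("wrist"); st()
e=monitor.observe()["eef_pos"]
b=(abs(W[...,2]-(e[2]-.0067))<.005)&(np.hypot(W[...,0]-e[0],W[...,1]-e[1])<.13)&(p["frame"].min(-1)>70)&(p["frame"].max(-1)-p["frame"].min(-1).astype(int)<40)
q=W[b]; c=np.array([.534,.0525]); a=.197; u=np.array([np.cos(a),np.sin(a)]); v=np.array([-np.sin(a),np.cos(a)])
d=(q[:,:2]-c); X=d@u*1000; Y=d@v*1000
B=[(y,X[abs(Y-y)<2].min()) for y in range(-24,25,8) if (abs(Y-y)<2).sum()>5]; print("front edge fit",np.polyfit(*np.array(B).T,1).round(4))
B=[(x,Y[abs(X-x)<2].min(),Y[abs(X-x)<2].max()) for x in range(-60,31,8) if (abs(X-x)<2).sum()>5]; B=np.array(B); print("sides",np.polyfit(B[:,0],B[:,1],1).round(4),np.polyfit(B[:,0],B[:,2],1).round(4))
print("plane",np.linalg.lstsq(np.c_[X,Y,np.ones(len(X))],q[:,2]*1000,rcond=None)[0].round(4))
E
python3 g.py
```

```text
t 37.2 pos [0.5357 0.05   0.0803] eul [ 3.141 -0.    -2.946] F [ 0.2  0.  -4.9] gap 0.494 g 82.9 q [-0.04  0.35  1.81  0.    0.98 -1.8 ]
front edge fit [ 2.00000e-03 -7.54484e+01]
sides [ 1.50000e-03 -9.10302e+01] [-6.00000e-03  8.86177e+01]
plane [ 8.00000e-04 -1.00000e-03  7.28926e+01]
```

Emit:
carry_out:
  steps:
    - [0, 0, 0, 0.0002, 0.0008, -0.004, -0.4]
    - [0, 0, 0, 0, 0, -0.004, -0.4]
    - [0, 0, 0, 0, 0, -0.003, -0.4]
    - [0, 0, 0, 0, 0, -0.002, -0.4]
    - [0, 0, 0, 0, 0, -0.001, -0.4]
    - [0, 0, 0, 0, 0, 0, -0.4]

```text
t: 37.8
eef_pos: [0.5359, 0.0508, 0.0672]
ee_rot: [-0.098, 0.995, 0.0, 0.0]
contact_force: [-2.8, -1.2, 3.4]
finger_gap: 0.492
grip_force: 84.7
```

```bash
python3 g.py
```

```text
t 37.85 pos [0.5359 0.0508 0.0672] eul [ 3.142  0.    -2.945] F [-3.7 -0.3  3.4] gap 0.494 g 84.8 q [-0.03  0.37  1.82  0.    0.95 -1.8 ]
front edge fit [ 1.2000e-03 -7.4722e+01]
sides [ 4.50000e-03 -9.01856e+01] [-1.40000e-03  8.94939e+01]
plane [2.90000e-03 9.00000e-04 6.02316e+01]
```

In contact and level. Press slightly, release and rise.

Emit:
carry_out:
  steps:
    - [0, 0, 0, 0, 0, -0.001, -0.4]
    - [0, 0, 0, 0, 0, 0, 0.1]
    - [0, 0, 0, 0, 0, 0, 0.4]
    - [0, 0, 0, 0, 0, 0, 1]
    - [0, 0, 0, 0, 0, 0, 1]
    - [0, 0, 0, 0, 0, 0, 1]
    - [0, 0, 0, 0, 0, 0.02, 1]
    - [0, 0, 0, 0, 0, 0.04, 1]
    - [0, 0, 0, 0, 0, 0.05, 1]
    - [0, 0, 0, 0, 0, 0.05, 1]
    - [0, 0, 0, 0, 0, 0.03, 1]
    - [0, 0, 0, 0, 0, 0, 1]

```text
t: 39.05
eef_pos: [0.5393, 0.0505, 0.2612]
ee_rot: [-0.098, 0.995, -0.001, 0.006]
contact_force: [-0.2, -0.2, 0.9]
finger_gap: 1.001
grip_force: 0.0
```

Run:
```python
from h import *
p,W=shot("wrist"); st(); save(p,"w10.png",(160,80,480,320),2.4)
o=grips(W,p,.084,.1,(.42,.66,-.07,.17)); d=(o[1]-o[0]); print("sep",np.hypot(*d),"yaw",np.arctan2(-d[0],d[1]))
m=(abs(W[...,2]-.059)<.004)&(abs(W[...,0]-.534)<.06)&(abs(W[...,1]-.052)<.07); q=W[m]; print(np.linalg.lstsq(np.c_[q[:,:2]-[.534,.052],np.ones(len(q))],q[:,2],rcond=None)[0].round(4))
for k in("pin_tip","pin_hole"):
    for d in landmark_of(p,k)[:1]: print(k,d)
```

```text
t 39.1 pos [0.5377 0.0506 0.2582] eul [-3.14   0.006 -2.946] F [ 0.1 -0.2 -0.4] gap 1.001 g 0.0 q [-0.03  0.21  1.54 -0.    1.39 -1.8 ]
436 [528.   77.4] [30.2  7.1] 12.5 z 0.097 [ 10. 142. 226.]
404 [538.6  27.6] [29.6  7.1] 12.6 z 0.096 [31. 29. 29.]
sep 50.92328675230708 yaw -2.9323545424417796
[0.0006 0.0006 0.0603]
pin_tip {'uv': [434.1, 290.2], 'conf': 0.79}
pin_hole {'uv': [431.2, 289.1], 'conf': 0.8}
```

View pics/w10.png

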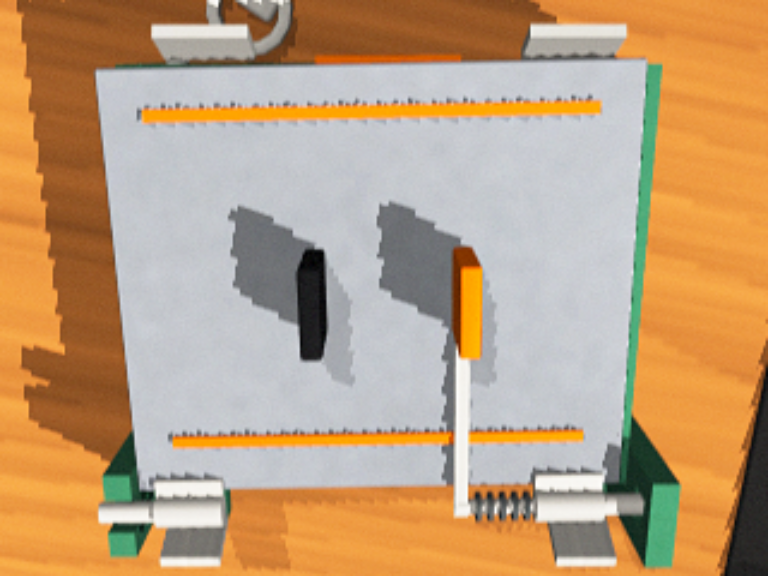

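The guard is flat with its pin fully out (grip spacing 50.9 mm) and engaged. On release it slid about 4.7 mm towards -y. I'll nudge it back with the open finger against the black grip.

Emit:
carry_out:
  steps:
    - [0, 0, 0, -0.0042, 0.0017, -0.04, 1]
    - [0, 0, 0, 0, 0, -0.045, 1]
    - [0, 0, 0, 0, 0, -0.045, 1]
    - [0, 0, 0, 0, 0, -0.035, 1]
    - [0, 0, 0, 0, 0, -0.02, 1]
    - [0, 0, 0, 0, 0, -0.008, 1]
    - [0, 0, 0, 0, 0, 0, 1]
    - [0, 0, 0, -0.001, 0.005, 0, 1]
    - [0, 0, 0, -0.001, 0.005, 0, 1]
    - [0, 0, 0, 0, 0.002, 0, 1]
    - [0, 0, 0, 0, 0, 0, 1]

```text
t: 40.3
eef_pos: [0.5302, 0.065, 0.0634]
ee_rot: [-0.098, 0.995, -0.0, 0.001]
contact_force: [0.1, -0.6, -0.4]
finger_gap: 0.995
grip_force: 0.0
```

Run:
```python
from h import *
p,W=shot("wrist"); st(); e=monitor.observe()["eef_pos"]
o=grips(W,p,.084,.1,(.51,.555,.01,.11))
```

```text
t 40.35 pos [0.5302 0.0648 0.0633] eul [-3.141e+00  2.000e-03 -2.945e+00] F [-0.6  1.4 -0.3] gap 0.998 g 0.0 q [-0.01  0.36  1.84  0.    0.94 -1.78]
2337 [527.5  77.1] [31.1  7.2] 12.4 z 0.0967 [  2. 104. 200.]
4181 [539.7  21.3] [31.5 20.4] 12.2 z 0.0969 [28. 27. 27.]
1557 [522.2 106.5] [ 6.3 24.1] 87.9 z 0.0986 [31. 31. 31.]
```

Emit:
carry_out:
  steps:
    - [0, 0, 0, -0.0002, 0.0015, 0, 1]
    - [0, 0, 0, -0.0002, 0.0015, 0, 1]
    - [0, 0, 0, -0.0002, 0.001, 0, 1]
    - [0, 0, 0, 0, 0, 0, 1]

```text
t: 40.75
eef_pos: [0.5296, 0.0679, 0.0628]
ee_rot: [-0.098, 0.995, -0.001, 0.0]
contact_force: [0.3, -3.3, 2.6]
finger_gap: 1.0
grip_force: 1.9
```

Run:
```python
from h import *
p,W=shot("wrist"); st(); o=grips(W,p,.084,.1,(.51,.555,.01,.11))
```

```text
t 40.8 pos [0.5296 0.0679 0.0628] eul [-3.140e+00  1.000e-03 -2.945e+00] F [ 0.3 -3.3  2.6] gap 1.001 g 2.1 q [-0.    0.37  1.84 -0.    0.94 -1.77]
2312 [527.3  78.9] [31.   7.2] 12.1 z 0.0967 [  3. 102. 199.]
4122 [539.6  22.5] [31.1 21.2] 12.1 z 0.0973 [27. 26. 27.]
953 [518.8 108.4] [16.5  3.2] 0.0 z 0.0985 [21. 21. 21.]
```

Emit:
carry_out:
  steps:
    - [0, 0, 0, -0.0002, 0.001, 0, 1]
    - [0, 0, 0, -0.0002, 0.001, 0, 1]
    - [0, 0, 0, -0.0001, 0.0005, 0, 1]
    - [0, 0, 0, 0, 0, 0, 1]

```text
t: 41.2
eef_pos: [0.5291, 0.0711, 0.0626]
ee_rot: [-0.098, 0.995, -0.0, 0.0]
contact_force: [2.3, -3.5, 2.6]
finger_gap: 1.002
grip_force: 2.0
```

Run:
```python
from h import *
p,W=shot("wrist"); st(); o=grips(W,p,.084,.1,(.51,.555,.01,.11))
```

```text
t 41.25 pos [0.529  0.0711 0.0626] eul [-3.142e+00  1.000e-03 -2.945e+00] F [ 1.4 -3.8  2.8] gap 0.998 g 2.0 q [ 0.    0.37  1.84  0.    0.94 -1.76]
2333 [527.1  82. ] [31.4  7.1] 11.8 z 0.0967 [  3. 104. 200.]
4124 [537.2  31.8] [29.7 22.3] 45.9 z 0.0973 [27. 26. 26.]
```

Orange is now at (0.5271, 0.0820), matching its starting place. Back off, rise clear and check.

Emit:
carry_out:
  steps:
    - [0, 0, 0, 0.001, -0.006, 0, 1]
    - [0, 0, 0, 0.001, -0.006, 0, 1]
    - [0, 0, 0, 0, 0, 0, 1]
    - [0, 0, 0, 0, 0, 0.04, 1]
    - [0, 0, 0, 0, 0, 0.05, 1]
    - [0, 0, 0, 0, 0, 0.05, 1]
    - [0, 0, 0, 0, 0, 0.05, 1]
    - [0, 0, 0, 0, 0, 0, 1]
    - [0, 0, 0, 0, 0, 0, 1]
    - [0, 0, 0, 0, 0, 0, 1]

```text
t: 42.25
eef_pos: [0.5294, 0.0592, 0.2508]
ee_rot: [-0.098, 0.995, 0.0, -0.002]
contact_force: [-1.2, -0.8, 0.1]
finger_gap: 0.997
grip_force: 0.0
```

Run:
```python
from h import *
p,W=shot("wrist"); st(); save(p,"w11.png",(160,80,480,320),2.4)
o=grips(W,p,.084,.1,(.42,.66,-.07,.17)); d=(o[0]-o[1]); print("sep",np.hypot(*d),"yaw",np.arctan2(-d[0],d[1]))
m=(abs(W[...,2]-.059)<.004)&(abs(W[...,0]-.534)<.06)&(abs(W[...,1]-.052)<.07); q=W[m]; print(np.linalg.lstsq(np.c_[q[:,:2]-[.534,.052],np.ones(len(q))],q[:,2],rcond=None)[0].round(4))
```

```text
t 42.3 pos [0.5293 0.0591 0.2504] eul [ 3.14  -0.004 -2.946] F [-0.4 -0.4 -0.9] gap 0.997 g 0.0 q [-0.02  0.2   1.56  0.    1.39 -1.79]
431 [538.   32.4] [29.9  7.2] 11.9 z 0.096 [29. 28. 28.]
414 [527.4  82.1] [30.   6.8] 12.3 z 0.097 [  3. 143. 230.]
sep 50.76409753428348 yaw -2.9321163881781818
[0.0006 0.0008 0.0603]
```

View pics/w11.png

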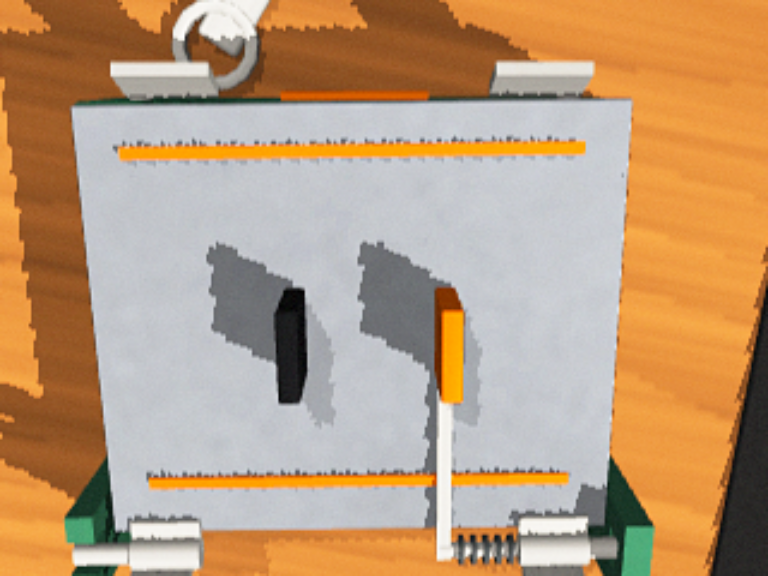

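The guard is flat and centred, with its pin through the hole and its pose matching the start within about 1 mm. The robot is clear, so I'll hand in.

```bash
python3 -c "
from h import *
print(arm.hand_in())"
```

```text
the job is handed in; nothing more can be done
None
```

I handed the job in at 42 s; it returned no verdict. By my last camera checks the old ring is in the scrap box, the silver, yellow and red rings are home in that order, and the guard is seated flat with its pin fully out through the hole.

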